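Stow the cutter case and close the locked-out tool drawer

TASK

Put the milling things away: lift the glue bottle out of the open drawer, where it stands too tall for the drawer to shut, and stand it on the rubber mat on top of the cabinet, keeping it upright all the time; then lay the black cutter case flat in the drawer. The drawer is locked out at full extension: press down the yellow release lever on its left slide and, with the lever held down, push the drawer in past the catch, then let go of the lever and push the drawer fully home. Do not move the mug.

Things in the scene. Friction and masses are not known exactly. Their poses are not given: they have to be found in the camera images.
- cabinet: Dark grey cabinet fixed on the desk, 210 mm wide, 200 deep, 200 high, red drawer fronts. Origin under its centre, +x to its back, +y to its left seen from the front, z up. Carcass face at x = -0.100. The two upper drawers stay shut; their pulls stand out to x = -0.118 at z 0.09 to 0.19, over the lever: reach lever and drawer front with the tool leaning back to -x, about 40 deg.
- cabinet_top (a point): Free place for the bottle on the rubber mat of the cabinet's flat top, 200 mm above the desk, 65 mm before the top's centre; axes as the cabinet's. A roll of masking tape lies on the back half of the top, from about 50 mm behind this point.
- drawer (a joint): Travel of the lowest drawer in m along the cabinet's +x: 0 = locked out at full extension (start), 0.160 = fully home, fronts flush. About 2 N of friction; it stays where it is left. With the lever up it is stopped after 1.5 mm; with the lever down it is past the catch at 0.017.
- drawer_in (a point): Centre of the drawer's inner floor, 30 mm above the desk; moves with the drawer; axes as the cabinet's. Inside 158 mm along x, 146 mm along y; side and back walls 30 mm high, front 57 mm. The mouth leaves 57 mm above the floor. While the drawer is out, the pulls of the upper drawers overhang the last 16 mm before its back wall: lay the case in a little before this point (8 mm).
- drawer_front (a point): Middle of the drawer front's flat outer face, 50 mm above the desk; moves with the drawer. The face is 206 mm wide (y), from 32 below to 37 mm above this point; a pull along its top edge stands out 10 mm, 26 to 36 mm above this point. Push here along the cabinet's +x.
- lever (a joint): Yellow release lever in rad: 0 = up, locking (spring), 0.17 = right down. The drawer is free from 0.075. 3 N on the pad to start, 5 N right down. It pivots about the cabinet's y axis at its end nearest the robot, 46 mm before lever_pad, so its far end goes down. Once past the catch it springs up again when let go.
- lever_pad (a point): On top of the lever's yellow pad, on its centre line, left of the drawer's left wall, 72 mm above the desk, 50 mm before the carcass face at the start. Pad 20 mm wide (y), from 28 mm before to 18 mm behind this point (+x), where a 12 mm end stands up on the half next to the drawer: push it to carry the drawer in. Press 3.5 mm down to free, 7.8 mm is the stop. Drawer wall 12 mm beside and below.
- bottle_mid (a point): White glue bottle, blue label, red cap, standing in the drawer: round body 28 mm across and 64 mm high, then the narrowing cap to 94 mm. Point on its axis, 32 mm above its underside; z along its axis.
- case_mid (a point): Black cutter case lying flat on the desk, 62 mm (its x) by 115 mm (its y), 33 mm high, about 0.14 kg, lid shut. Point at its centre, 16.5 mm up. A lid tab 24 mm wide stands out 6 mm from the middle of its -x side, 21 to 24 mm above the underside: grip across x beside the tab, 27 mm along y from the centre. It fits the drawer with its length along the cabinet's x.
- mug: White dotted mug, 93 mm high, 78 mm across, with a handle, on the desk to the right of the cabinet; origin at its underside. Leave it where it is.

How it is judged (in metres and radians):
On the way, in this order (a step that is already met when the one before it is completed fails the run):
1. the bottle stands upright on the cabinet's top and the case lies flat in the drawer, both let go, the drawer still out (z of bottle_mid in the frame of cabinet between 0.226 and 0.238 m and x of bottle_mid in the frame of cabinet between -0.1 and 0.1 m and y of bottle_mid in the frame of cabinet between -0.105 and 0.105 m and angle between bottle_mid's own z axis and vertical below 0.15 rad and x of case_mid in the frame of drawer_in between -0.05 and 0.05 m and y of case_mid in the frame of drawer_in between -0.05 and 0.05 m and z of case_mid in the frame of drawer_in between 0.008 and 0.025 m and angle between case_mid's own z axis and vertical below 0.12 rad and contact force between the fingers and glue_bottle below 0.1 N and contact force between the fingers and tool_case below 0.1 N and value of joint drawer below 0.005 m), for 0.2 s.
2. the release lever is pressed down with the drawer still at full extension (value of joint lever above 0.078 rad and value of joint drawer below 0.006 m).
3. the drawer is in past the catch (value of joint drawer above 0.018 m), for 0.1 s.
At the end, for the whole second after the job is handed in: The drawer is fully home (within 5 mm) with its lever up, the black case lies flat in it (centre within 50 mm of the floor's centre each way), and the glue bottle stands upright (within 8 degrees) on the cabinet's top, both at rest (value of joint drawer above 0.155 m and value of joint lever below 0.04 rad and z of bottle_mid in the frame of cabinet between 0.226 and 0.238 m and angle between bottle_mid's own z axis and vertical below 0.15 rad and x of case_mid in the frame of drawer_in between -0.05 and 0.05 m and y of case_mid in the frame of drawer_in between -0.05 and 0.05 m and z of case_mid in the frame of drawer_in between 0.008 and 0.025 m and angle between case_mid's own z axis and vertical below 0.12 rad and linear speed of each of glue_bottle, tool_case below 0.02 m/s); the robot touches nothing.
It fails at once if the glue bottle is tipped more than 40 degrees (angle between bottle_mid's own z axis and vertical above 0.7 rad).
It fails at once if the mug is moved more than 30 mm (distance of mug from where it was at the start of the episode above 0.03 m).
It also fails if it takes over 72 s, if anything falls off the work surface, if the arm or the gripper's body presses on something with over 40 N, if the wrist force passes 120 N, or if a joint passes its speed limit or range.

ROBOT

A 6-joint arm with a two-finger parallel gripper is mounted at the origin on a cart in front of the work surface, level with it; the furniture and walls round the work are solid. World frame = base frame: x ahead of the robot, y to its left, z up, the work surface at z = 0. Lengths are in mm, angles in rad, forces in N, time in s.
With the tool pointing down it reaches from about 325 to 900 mm from the base axis. Payload 3.5 kg.
Tool frame: the origin (TCP) lies midway between the tips of the shut fingers; the grasp point (between the pads) lies 19 mm behind it (manip.grasp_offset is the distance from the TCP to the grasp point, in mm); z points along the fingers, y is the line along which they close (so a half turn about z gives the same grasp; the last joint's range is limited). The gripper opens to 85 mm and grips with 20 to 120 N. Pads are 22 mm wide; open, the fingers measure 114 mm over their backs; the gripper's body (76 mm by 85 mm) begins 54 mm behind the grasp point. The pads swing forward as they close: fully open they stand 13 mm farther back than shut.
Start: joints at [-1.396, 0.276, -0.026, 1.268, 0, 1.467], TCP at [171.388, -601.039, 206.413] pointing down, gripper open.
Joint ranges: [-3.12, 3.12], [-0.85, 1.88], [-1.08, 1.24], [-1.95, 2.15], [-1.57, 1.53], [-3.14, 3.14]. Speed limits (rad/s): [2.57, 2.57, 3.14, 3.14, 3.14, 3.14].

INTERFACE

Orientations are given as a rotation vector (axis times angle).
In Python, from bench import manip gives the robot as it stands.
- The arm moves only by the shell command python3 -m crank 'ROWS' [FORCE]. ROWS is JSON, a list of rows, each a list of 3 entries, a list of its own where there are three numbers: the shift along the tool's x, y, z in m, then the turn, a rotation vector about the tool's x, y, z in degrees, then the closure, from 0 (fully open) to 1 (shut). A call has exactly 5 rows; each row shifts and turns the commanded pose from where the row before left it, along the tool's axes as they then stand; what a row does not reach is not made up. A row lasts 1/12 s, in which the tool goes at most 41.7 mm and 7.16 degrees, less where a joint would pass 70% of its speed; a pose out of reach is approached as far as the arm can. A call is refused whole if a number of a shift passes 0.0417 or a number of a turn 7.16, either way. A call with a gripper value outside its range is refused whole. The fingers move at their own pace and stop on an object; FORCE is the grip in N (left out, the last holds). Time passes only in rows, so rows that do not move let the fingers close, or fill a call up. It gives the time, the measured TCP pose, the force, the opening and the grip force at its end, in the units of the state.
- manip.get_obs(): the state, without advancing time (a new reading comes with each control period).
- manip.snapshot(name): name is "scene" or "top" or "wrist"; returns (picture, depth): 420x560x3 uint8, red, green, blue; 420x560 float32, mm along the optical axis (not along the pixel's ray), 0 where there is no reading.
- manip.get_calibration(name): a dict with "intrinsics" (3x3 intrinsics, pixels), "k1" (the pictures are not rectified: a ray, as slopes to the right and down, at radius r is drawn at 1 + k1 r^2 times it, then the intrinsics apply), "extrinsics" (4x4, takes a point from camera to world coordinates). Camera axes: x right, y down, z forward; pixel columns grow to the right and rows downward; lengths in mm; the calibration is good to about 2 mm. A picture is of the moment at which its call begins: read the wrist's pose just before it. get_calibration takes no time and is no camera call; for the wrist camera it gives the pose at the moment of the call.
- manip.finish_job(): hands the job in; it is judged then, once.
The state is a dict: "t": time; "joint_positions": joint angles; "qvel": joint speeds; "joint_torque": joint torques, N m; "eef_pos": TCP position; "orientation": TCP orientation; "ft_force": force on the tool from outside, world axes, zero at the start; "wrist_torque": the same for the moment, N m; "grip_width": finger opening in mm; "gripper_force": force on a finger pad.
Only numpy, scipy, OpenCV 4.12 (cv2) and the standard library are available. Lean on these libraries where they do the work, as an engineer would, in place of code of your own. Each camera call takes 0.05 s, during which the arm holds its last target. There are 200 camera calls.

## Working session

There is one attempt and no reset: what is moved stays moved. The work goes in short steps, Python scripts to look and compute and a shell command to move; the robot and the scene stay as the last step left them, time stands still between calls to the robot, and variables do not carry over. Pictures are saved under pics/ and viewed, at most 10 in all, crops included, and the job is handed in when it is done.

```bash
ls; mkdir -p pics; cat > h.py <<'E'
import numpy as np,cv2
from bench import manip
from scipy.spatial.transform import Rotation as R
def ray(name,uv,cal=None):
    c=cal or manip.get_calibration(name);K=np.array(c["intrinsics"]);T=np.array(c["extrinsics"]);k=c["k1"]
    d=(np.atleast_2d(uv)-[K[0,2],K[1,2]])/[K[0,0],K[1,1]]
    s=d.copy()
    for _ in range(20): s=d/(1+k*(s**2).sum(1,keepdims=True))
    return T[:3,3],np.c_[s,np.ones(len(s))]@T[:3,:3].T,T
def onz(name,uv,z,cal=None):
    o,d,_=ray(name,uv,cal);return o+d*((z-o[2])/d[:,2])[:,None]
def cloud(name,dep,cal=None):
    h,w=dep.shape;v,u=np.mgrid[:h,:w];o,d,_=ray(name,np.c_[u.ravel(),v.ravel()],cal)
    P=o+d*dep.reshape(-1,1);P[dep.ravel()==0]=np.nan;return P.reshape(h,w,3)
def st():
    o=manip.get_obs();return np.array(o["eef_pos"]),R.from_rotvec(o["orientation"])
E
python3 - <<'E'
from h import *
for n in("scene","top"):
    p,d=manip.snapshot(n);cv2.imwrite(f"pics/{n}0.png",p[:,:,::-1]);np.savez(f"{n}0.npz",p=p,d=d)
    c=manip.get_calibration(n);print(np.round(c["extrinsics"],2),c["k1"],np.array(c["intrinsics"])[0,0])
o=manip.get_obs();print(o);print(R.from_rotvec(o["orientation"]).as_matrix().round(3),manip.grasp_offset)
E
```

```text
pics
[[-7.9000e-01 -3.7000e-01  5.0000e-01 -9.6760e+01]
 [-6.2000e-01  4.6000e-01 -6.4000e-01  5.2713e+02]
 [ 1.0000e-02 -8.1000e-01 -5.9000e-01  8.5567e+02]
 [ 0.0000e+00  0.0000e+00  0.0000e+00  1.0000e+00]] -0.09643103220459118 489.7656927114156
[[-1.00000e-02 -1.00000e+00  4.00000e-02  4.58460e+02]
 [-1.00000e+00  1.00000e-02  2.00000e-02 -2.64470e+02]
 [-2.00000e-02 -4.00000e-02 -1.00000e+00  1.17851e+03]
 [ 0.00000e+00  0.00000e+00  0.00000e+00  1.00000e+00]] -0.11429205446686973 409.78967533551446
{'t': 0.1, 'joint_positions': array([-1.39643520e+00,  2.77084888e-01, -2.77791740e-02,  1.26802494e+00,
       -3.82768412e-05,  1.46741812e+00]), 'qvel': array([ 0.00023663, -0.00115469,  0.00240829,  0.0002371 ,  0.00039982,
       -0.00035999]), 'joint_torque': array([ 2.49428849e-04, -4.46708322e+01,  2.96128517e+01,  8.43871851e-03,
       -1.25964834e-04,  6.52617715e-06]), 'eef_pos': array([ 171.21865033, -600.27247538,  205.33754489]), 'orientation': array([-3.10927895e+00, -4.34581791e-01,  1.76611402e-04]), 'ft_force': array([-0.53362099, -0.65126884,  0.65809058]), 'wrist_torque': array([-0.03564654, -0.06566013, -0.02148582]), 'gripper_force': 0.0, 'grip_width': 85.30227810209595}
[[ 0.962  0.274 -0.   ]
 [ 0.274 -0.962  0.002]
 [ 0.    -0.002 -1.   ]] 18.700000000000003
```

View pics/scene0.png

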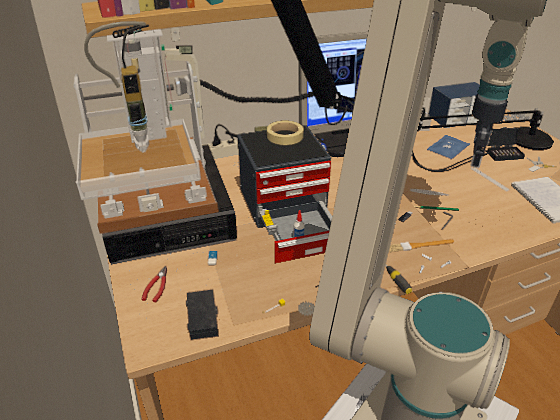

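View pics/top0.png

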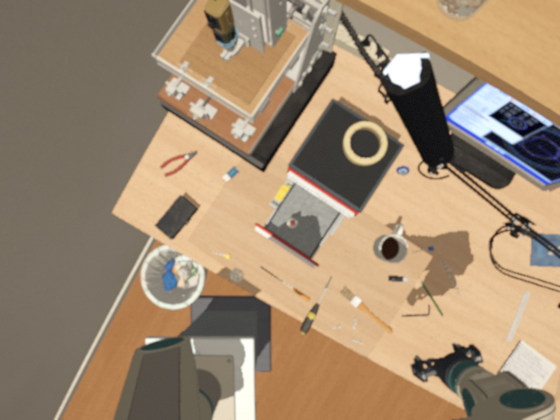

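The scene view shows the case at (202,313), the open drawer at (300,235) with the bottle at (298,226) and the yellow lever at (266,218). The top view has the cabinet top around (345,155), lever (282,193), bottle (292,223), case (178,216) and mug (392,247).

```bash
python3 - <<'E'
from h import *
f=np.load("top0.npz");p,d=f["p"],f["d"];P=cloud("top",d);hsv=cv2.cvtColor(p,cv2.COLOR_RGB2HSV)
print("desk z",np.nanmedian(P[200:215,250:262,2]),np.nanmedian(P[290:300,350:360,2]), np.nanmedian(P[130:200,140:160,2]))
def comp(m,seed):
    n,l=cv2.connectedComponents(m.astype(np.uint8),connectivity=4);return l==l[seed[1],seed[0]]
def rect(m,z,nm):
    c=max(cv2.findContours(m.astype(np.uint8),0,2)[0],key=cv2.contourArea)
    X=onz("top",c[:,0,:].astype(float),z)[:,:2].astype(np.float32);r=cv2.minAreaRect(X);print(nm,r,m.sum(),"medz",np.nanmedian(P[m][:,2]));return r
z=P[:,:,2]
b=np.zeros(z.shape,bool);b[90:220,280:410]=1
rect(comp(b&(abs(z-200)<14)|(b&(z>190)&(z<235)),(320,150)),200,"cabtop")
v=hsv[:,:,2]; g=np.zeros_like(b);g[185:250,145:210]=1
rect(comp(g&(v<75)&(z>18),(178,216)),33,"case dz");
rect(comp(g&(v<75),(178,216)),33,"case col")
y=(hsv[:,:,0]>20)&(hsv[:,:,0]<35)&(hsv[:,:,1]>150)&(v>120);g[:]=0;g[170:220,265:300]=1
rect(y&g,72,"lever")
q=P[y&g];print(np.nanpercentile(q,[5,50,95],axis=0).round(1))
g[:]=0;g[195:250,270:325]=1;red=((hsv[:,:,0]<8)|(hsv[:,:,0]>172))&(hsv[:,:,1]>120)&g
for zt in(100,):
    m=g&(z>75)&(z<140);ys,xs=np.nonzero(m);print("bottle px",m.sum(),xs.mean(),ys.mean(),np.nanmedian(P[m],0),np.nanpercentile(z[m],[5,50,95]))
print("red",[(x,y_,P[y_,x].round(0)) for y_,x in np.argwhere(red)][::3])
g[:]=0;g[220:270,250:325]=1;red=((hsv[:,:,0]<8)|(hsv[:,:,0]>172))&(hsv[:,:,1]>120)&g&(z<100)&(z>60)
rect(red,87,"front")
# scene: red cap / blue label
f=np.load("scene0.npz");p,d=f["p"],f["d"];P=cloud("scene",d);cv2.imwrite("pics/s1.png",cv2.resize(p[120:340,160:350,::-1],None,fx=3,fy=2.7*0+3)[:600])
t=np.load("top0.npz")["p"];cv2.imwrite("pics/t1.png",cv2.resize(t[85:280,235:425,::-1],None,fx=3,fy=3))
E
```

```text
desk z -0.6612751710082421 5.614152830442663 -1.2185641230262263
cabtop ((634.2418823242188, -402.5389099121094), (211.8055419921875, 222.01171875), 55.70074462890625) 7536 medz 199.25879399963577
case dz ((529.3875122070312, -218.51824951171875), (1794.442626953125, 1330.1717529296875), 88.4765853881836) 234967 medz 23.10185581260646
case col ((529.3875122070312, -218.51824951171875), (1794.442626953125, 1330.1717529296875), 88.4765853881836) 234967 medz 23.10185581260646
lever ((566.0972900390625, -249.88429260253906), (12.053434371948242, 42.15961456298828), 55.54745101928711) 67 medz 71.42315046274348
[[ 551.2 -262.8   67.7]
 [ 564.9 -249.    71.4]
 [ 578.7 -238.    74.6]]
bottle px 313 285.2332268370607 229.24281150159743 [ 448.92857155 -252.57412504   85.18328543] [ 79.78386852  85.18328543 134.88307624]
red [(np.int64(291), np.int64(222), array([ 482., -272.,  122.])), (np.int64(291), np.int64(223), array([ 480., -272.,  122.])), (np.int64(292), np.int64(224), array([ 477., -274.,  113.])), (np.int64(271), np.int64(232), array([ 457., -216.,   32.])), (np.int64(272), np.int64(
[... 899 characters left out ...]
.])), (np.int64(285), np.int64(244), array([ 424., -255.,   84.])), (np.int64(288), np.int64(244), array([ 424., -263.,   85.])), (np.int64(288), np.int64(245), array([ 422., -263.,   86.])), (np.int64(288), np.int64(246), array([ 419., -263.,   86.])), (np.int64(291), np.int64(246), array([ 419., -271.,   84.])), (np.int64(291), np.int64(247), array([ 416., -271.,   88.])), (np.int64(292), np.int64(248), array([ 414., -274.,   88.])), (np.int64(295), np.int64(248), array([ 412., -282.,   39.])), (np.int64(295), np.int64(249), array([ 411., -282.,   85.]))]
front ((425.51434326171875, -258.3197326660156), (196.24285888671875, 5.8584442138671875), 55.75819778442383) 144 medz 85.85767673299313
```

View pics/t1.png

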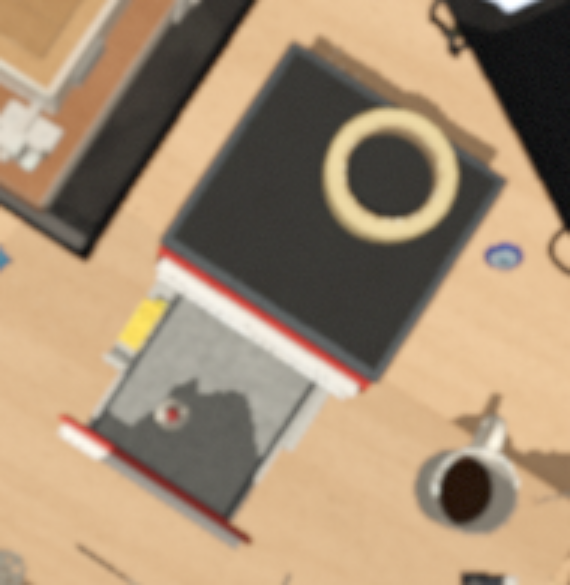

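View pics/s1.png

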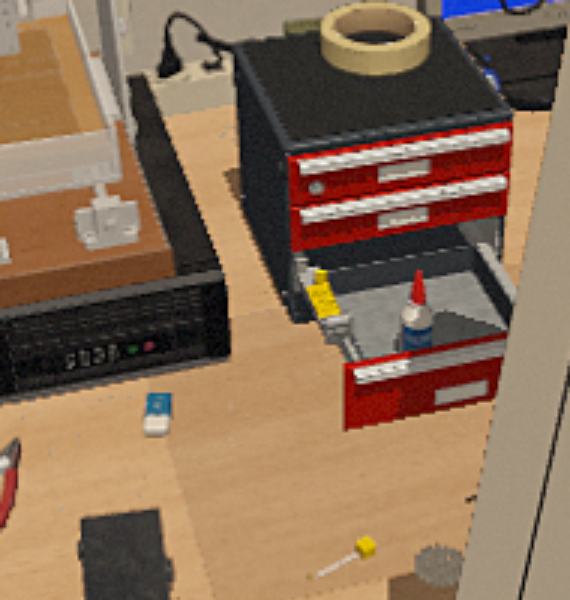

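```bash
python3 - <<'E'
from h import *
f=np.load("top0.npz");p,d=f["p"],f["d"];P=cloud("top",d);hsv=cv2.cvtColor(p,cv2.COLOR_RGB2HSV);v=hsv[:,:,2];z=P[:,:,2]
c=np.array([[163,247],[296,44],[505,182],[372,382]])/3+[235,85]-0.33
X=onz("top",c,200)[:,:2];print(X.round(1),[np.linalg.norm(X[i]-X[i-1]).round(1) for i in range(4)])
C=X.mean(0);e=(X[1]-X[0]+X[2]-X[3]);yaw=np.arctan2(e[1],e[0]);n=(X[0]-X[3]+X[1]-X[2]);print("C",C,np.degrees(yaw),np.degrees(np.arctan2(-n[0],n[1])))
b=np.zeros(z.shape,bool);b[85:225,275:415]=1;m=b&(z>193)&(z<207);q=P[m][:,:2]
def incab(x,yaw=yaw,C=C):
    x=np.asarray(x)[...,:2]-C;return np.stack([x@[np.cos(yaw),np.sin(yaw)],x@[-np.sin(yaw),np.cos(yaw)]],-1)
print("depth extents",np.percentile(incab(q),[0.5,1,2,98,99,99.5],axis=0).round(1))
print("lever",incab([566.1,-249.9]),"front",incab([425.5,-258.3]),"bottle tip",onz("top",[[291.5,222.8]],122),incab(onz("top",[[291.5,222.8]],122)))
g=np.zeros_like(b);g[188:245,148:208]=1;m=(g&(v<80)).astype(np.uint8)
n_,l,s,_=cv2.connectedComponentsWithStats(m);k=1+s[1:,4].argmax();m=(l==k).astype(np.uint8)
m=cv2.morphologyEx(m,cv2.MORPH_OPEN,np.ones((5,5)))
ct=max(cv2.findContours(m,0,1)[0],key=cv2.contourArea)
print("case",cv2.minAreaRect(onz("top",ct[:,0].astype(float),33)[:,:2].astype(np.float32)),np.nanmedian(P[m>0],0))
f=np.load("scene0.npz");sp=f["p"];hs=cv2.cvtColor(sp,cv2.COLOR_RGB2HSV);g[:]=0;g[280:345,175:230]=1
m=(g&(hs[:,:,2]<70)).astype(np.uint8);PS=cloud("scene",f["d"]);q=PS[m>0];q=q[(q[:,2]>28)&(q[:,2]<40)]
print("case scene",cv2.minAreaRect(q[:,:2].astype(np.float32)),len(q))
# bottle two view: cap tip in scene crop (419,272)
print("bottle scene tip",onz("scene",[[160+419/3,120+272/3]],122))
mug=P[235:262,375:410].reshape(-1,3);print("mug",np.nanmedian(mug[mug[:,2]>80],0))
for yy,xx in [(75,400),(60,405),(120,415),(150,430),(160,365)]: print((xx,yy),P[yy,xx].round(0))
cv2.imwrite("pics/c1.png",cv2.resize(np.hstack([p[185:250,145:210],sp[280:345,170:235]])[:,:,::-1],None,fx=5,fy=5))
E
```

```text
[[ 612.6 -268.5]
 [ 778.  -379.4]
 [ 662.2 -546.3]
 [ 501.8 -433.6]] [np.float64(198.8), np.float64(199.1), np.float64(203.1), np.float64(196.0)]
C [ 638.66391464 -406.95339428] -34.46589990382032 -34.32494669607083
depth extents [[ -97.9 -103.5]
 [ -97.2 -102.5]
 [ -95.5 -100.6]
 [  98.4  103.3]
 [ 100.9  105.2]
 [ 102.2  106.1]]
lever [-148.70524703   88.41968032] front [-259.87107367    1.92644944] bottle tip [[ 480.00301644 -273.07476794  122.        ]] [[-206.57407294   20.58930781]]
case ((489.7193298339844, 74.42070770263672), (42.82297134399414, 58.26215744018555), 51.552120208740234) [497.40766362  70.4998087   32.1740805 ]
case scene ((501.09820556640625, 55.880611419677734), (60.90776062011719, 117.03893280029297), 48.79014587402344) 1035
bottle scene tip [[ 480.49795975 -279.86160416  122.        ]]
mug [ 414.13045051 -556.40554512   89.81679549]
(400, 75) [ 691. -437.  580.]
(405, 60) [ 703. -438.  608.]
(415, 120) [ 635. -472.  531.]
(430, 150) [ 613. -545.  390.]
(365, 160) [ 623. -448.  222.]
```

View pics/c1.png

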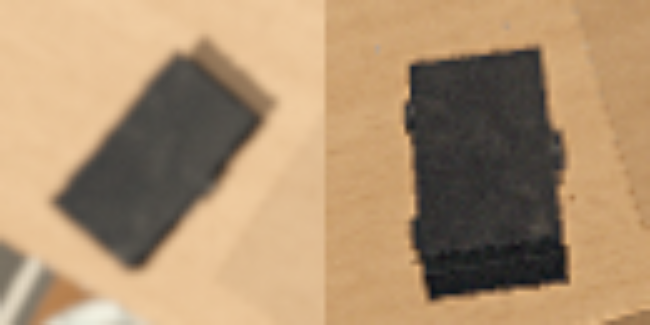

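The crop shows the case with its tab on the right-hand (−x,−y) side and hinges on the other. So case +x points at about 49° yaw and its length runs at −41°, within 7° of the cabinet's +x (−34.4°). I'll turn the tool so its x is −cabinet x.

```bash
r='[[0,0,0],[0,0,-6.5],0.35]'
python3 -m crank '[[[0,0,0],[0,0,-6.5],0.3],[[0,0,0],[0,0,-6.5],0.3],[[0,0,0],[0,0,-6.5],0.3],[[0,0,0],[0,0,-6.5],0.3],[[0,0,0],[0,0,-6.5],0.3]]'
python3 -m crank '[[[0,0,0],[0,0,-6.5],0.3],[[0,0,0],[0,0,-6.5],0.3],[[0,0,0],[0,0,-6.5],0.3],[[0,0,0],[0,0,-6.5],0.3],[[0,0,0],[0,0,-6.5],0.3]]'
python3 -m crank '[[[0,0,0],[0,0,-6.5],0.3],[[0,0,0],[0,0,-6.5],0.3],[[0,0,0],[0,0,-6.5],0.3],[[0,0,0],[0,0,-6.5],0.3],[[0,0,0],[0,0,-6.5],0.3]]'
python3 -m crank '[[[0,0,0],[0,0,-6.5],0.3],[[0,0,0],[0,0,-6.5],0.3],[[0,0,0],[0,0,-6.5],0.3],[[0,0,0],[0,0,-6.5],0.3],[[0,0,0],[0,0,-6.5],0.3]]'
cat >> h.py <<'E'
C=np.array([638.7,-407.]);YAW=np.radians(-34.4)
CX=np.array([np.cos(YAW),np.sin(YAW)]);CY=np.array([-CX[1],CX[0]])
def incab(x): x=np.asarray(x)[...,:2]-C;return np.stack([x@CX,x@CY],-1)
def w(cx,cy,z): return np.r_[C+cx*CX+cy*CY,z]
def go(t):
    "tool-axis shift (mm) to bring TCP to world point t"
    p,r=st();print("tool shift",r.inv().apply(np.asarray(t)-p).round(1),"tcp",p.round(1),"R",r.as_matrix().round(3).tolist())
E
python3 -c "
from h import *
go([470,-268,230]); print(manip.get_obs()['joint_positions'].round(2))
print(onz('top',[[176.6,217]],33), onz('top',[[291.5,222.8]],124),onz('scene',[[160+419/3,120+272/3]],124))"
```

```text
t: 0.52
eef_pos: [171.3, -600.5, 205.7]
orientation: [-2.86, -1.296, -0.001]
ft_force: [-0.7, 1.0, 0.2]
grip_width: 60.0
gripper_force: 0.0
t: 0.93
eef_pos: [171.3, -600.5, 205.7]
orientation: [-2.384, -2.044, -0.001]
ft_force: [0.0, 0.9, -0.3]
grip_width: 59.7
gripper_force: 0.0
t: 1.35
eef_pos: [171.3, -600.5, 205.7]
orientation: [-1.717, -2.63, -0.002]
ft_force: [0.6, 0.6, 0.1]
grip_width: 59.7
gripper_force: 0.0
t: 1.77
eef_pos: [171.3, -600.5, 205.7]
orientation: [-0.912, -3.006, -0.002]
ft_force: [0.1, -0.8, 1.0]
grip_width: 59.7
gripper_force: 0.0
tool shift [-63.5 442.5 -23.9] tcp [ 171.3 -600.5  205.7] R [[-0.831, 0.556, -0.0], [0.556, 0.831, 0.001], [0.001, 0.001, -1.0]]
[-1.4   0.28 -0.03  1.27  0.   -0.81]
[[502.78080088  50.9644786   33.        ]] [[ 479.96222863 -273.05848309  124.        ]] [[ 478.9243409  -277.66172831  124.        ]]
```

```bash
for i in 1 2 3; do :; done
python3 -m crank '[[[-0.004,0.015,-0.002],[0,0,0],0.3],[[-0.004,0.03,-0.002],[0,0,0],0.3],[[-0.004,0.03,-0.002],[0,0,0],0.3],[[-0.004,0.03,-0.002],[0,0,0],0.3],[[-0.004,0.03,-0.002],[0,0,0],0.3]]'
python3 -m crank '[[[-0.004,0.03,-0.002],[0,0,0],0.3],[[-0.004,0.03,-0.002],[0,0,0],0.3],[[-0.004,0.03,-0.002],[0,0,0],0.3],[[-0.004,0.03,-0.002],[0,0,0],0.3],[[-0.004,0.03,-0.002],[0,0,0],0.3]]'
python3 -m crank '[[[-0.004,0.03,-0.002],[0,0,0],0.3],[[-0.004,0.03,-0.002],[0,0,0],0.3],[[-0.004,0.03,0],[0,0,0],0.3],[[-0.004,0.03,0],[0,0,0],0.3],[[-0.004,0.01,0],[0,0,0],0.3]]'
python3 -m crank '[[[0,0,0],[0,0,0],0.3],[[0,0,0],[0,0,0],0.3],[[0,0,0],[0,0,0],0.3],[[0,0,0],[0,0,0],0.3],[[0,0,0],[0,0,0],0.3]]'
python3 - <<'E'
from h import *
c=manip.get_calibration("wrist");p,d=manip.snapshot("wrist");cv2.imwrite("pics/w1.png",p[:,:,::-1])
import pickle;pickle.dump((c,p,d),open("w1.pkl","wb"));print(np.round(c["extrinsics"],2))
go([478,-275,230]);hsv=cv2.cvtColor(p,cv2.COLOR_RGB2HSV);P=cloud("wrist",d,c)
red=((hsv[:,:,0]<8)|(hsv[:,:,0]>172))&(hsv[:,:,1]>130)&(P[:,:,2]>100)&(P[:,:,2]<126)
ys,xs=np.nonzero(red);print(len(xs),np.nanmedian(P[red],0) if len(xs) else 0,xs.mean(),ys.mean())
E
```

```text
t: 2.18
eef_pos: [264.6, -498.4, 216.1]
orientation: [-0.925, -3.002, -0.002]
ft_force: [-0.1, -0.2, -0.1]
grip_width: 59.5
gripper_force: 0.0
t: 2.6
eef_pos: [365.1, -385.1, 226.3]
orientation: [-0.924, -3.002, -0.001]
ft_force: [0.1, -0.5, 0.0]
grip_width: 59.5
gripper_force: 0.0
t: 3.02
eef_pos: [455.1, -287.0, 230.3]
orientation: [-0.918, -3.004, -0.003]
ft_force: [-0.5, -0.1, -0.4]
grip_width: 59.6
gripper_force: 0.0
t: 3.43
eef_pos: [452.9, -291.8, 230.3]
orientation: [-0.924, -3.002, 0.0]
ft_force: [-0.2, 0.1, 0.4]
grip_width: 59.9
gripper_force: 0.0
[[ 5.6000e-01  7.9000e-01  2.3000e-01  3.9396e+02]
 [ 8.3000e-01 -5.4000e-01 -1.6000e-01 -2.5100e+02]
 [-0.0000e+00  2.8000e-01 -9.6000e-01  3.9733e+02]
 [ 0.0000e+00  0.0000e+00  0.0000e+00  1.0000e+00]]
tool shift [-11.3  27.9   0.3] tcp [ 453.  -291.7  230.4] R [[-0.827, 0.562, -0.0], [0.562, 0.827, 0.0], [0.0, -0.0, -1.0]]
601 [ 525.59682924 -324.50897555  106.92429303] 278.3494176372712 275.7171381031614
```

View pics/w1.png

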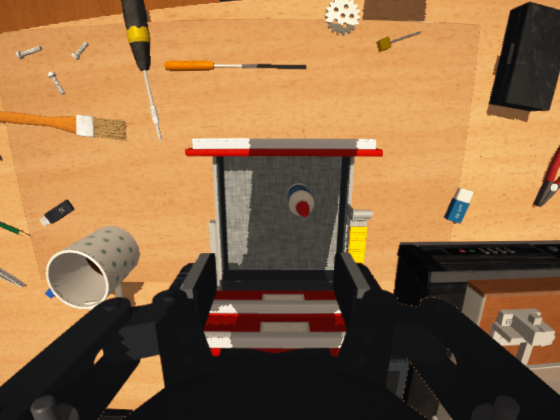

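The wrist view shows everything: cap at (302,209), lever pad at (358,243), drawer front along row 150, the two shut fronts at rows 295–340, and the case at (528,57).

```bash
python3 - <<'E'
from h import *
import pickle;c,p,d=pickle.load(open("w1.pkl","rb"));hsv=cv2.cvtColor(p,cv2.COLOR_RGB2HSV);P=cloud("wrist",d,c);H,S,V=cv2.split(hsv)
def box(m,x0,x1,y0,y1):
    g=np.zeros(m.shape,bool);g[y0:y1,x0:x1]=1;return m&g
red=((H<8)|(H>172))&(S>130)
m=box(red,285,320,195,225);ys,xs=np.nonzero(m);print("cap",len(xs),xs.min(),xs.max(),ys.min(),ys.max(),np.nanmedian(P[m],0).round(1))
q=P[180:220,282:322].reshape(-1,3)
for a,b in((40,60),(60,80),(80,96),(96,110),(110,126)):
    k=q[(q[:,2]>a)&(q[:,2]<b)]
    if len(k): print(a,b,len(k),np.mean(k,0).round(1),k.min(0).round(1),k.max(0).round(1))
k=q[(q[:,2]>45)&(q[:,2]<94)]
xy=k[:,:2];A=np.c_[2*xy,np.ones(len(xy))]
from scipy.optimize import least_squares
s=least_squares(lambda u:np.hypot(*(xy-u).T)-14,xy.mean(0),loss="soft_l1");print("axis fit r14",s.x.round(1),incab(s.x).round(1))
y=(H>20)&(H<35)&(S>150)&(V>100);m=box(y,345,372,220,268);ct=max(cv2.findContours(m.astype(np.uint8),0,1)[0],key=cv2.contourArea)
L=onz("wrist",ct[:,0].astype(float),72,c);I=incab(L);print("lever cab",I.min(0),I.max(0),np.nanmedian(P[m],0))
m=box(red,186,384,148,158);ys,xs=np.nonzero(m);e=onz("wrist",np.array([[187,152.],[381,152.]]),87,c);print("front top",e.round(1),incab(e).round(1),np.degrees(np.arctan2(e[1,1]-e[0,1],e[1,0]-e[0,0]))-90)
print("drawer floor z",np.nanmedian(P[225:250,250:330,2]))
# inner walls at floor/upper: left x~222, right 343
e=onz("wrist",np.array([[222,215.],[346,215.]]),60,c);print("walls cab",incab(e).round(1))
e=onz("wrist",np.array([[262,170.],[262,270.]]),30,c);print(incab(e).round(1))
# cabinet top front edge & carcass from depth: shut fronts
q=P[285:352,210:340].reshape(-1,3);k=q[(q[:,2]>95)&(q[:,2]<185)];print("pulls cab x",np.percentile(incab(k)[:,0],[1,50,99]))
m=box(V<70,492,560,0,110);m&=P[:,:,2]>25;k=P[m];print("case top",cv2.minAreaRect(k[:,:2].astype(np.float32)),np.nanmedian(k,0))
E
```

```text
cap 169 296 309 201 216 [ 476.3 -273.7  109.7]
40 60 80 [ 468.4 -271.5   50.4] [ 465.2 -287.    40.2] [ 480.6 -260.8   60. ]
60 80 121 [ 469.8 -271.5   72.6] [ 465.1 -287.8   60.1] [ 491.  -260.7   80. ]
80 96 300 [ 475.5 -273.6   85.2] [ 466.1 -288.1   80.1] [ 492.7 -261.7   96. ]
96 110 81 [ 475.5 -273.5  104.1] [ 472.5 -280.4   96.3] [ 483.1 -268.   109.9]
110 126 80 [ 477.7 -274.2  116.8] [ 474.3 -279.4  110.2] [ 483.6 -270.1  124.6]
axis fit r14 [ 480.7 -275.2] [-204.9   19.5]
lever cab [-176.05491794   77.18373317] [-131.57934682   97.66018248] [ 559.11653913 -246.72938491   71.56746339]
front top [[ 365.9 -341.3   87. ]
 [ 478.1 -175.9   87. ]] [[-262.3  -99.9]
 [-263.1   99.9]] -34.155917407376045
drawer floor z 30.01066901736837
walls cab [[-186.3  -71.7]
 [-186.8   74.8]]
[[-235.2  -25.3]
 [ -99.1  -26.4]]
pulls cab x [-116.71141295 -106.65702295 -103.44140729]
case top ((500.624267578125, 53.886688232421875), (66.95795440673828, 114.97626495361328), 50.3941764831543) [501.47983307  50.68902628  31.73810382]
```

```bash
python3 -m crank '[[[-0.0065,0.0145,0],[0,0,0],0.3],[[-0.0065,0.0145,0],[0,0,0],0.3],[[0,0,0.015],[0,0,0],0.3],[[0,0,0.03],[0,0,0],0.3],[[0,0,0.03],[0,0,0],0.3]]'
python3 -m crank '[[[0,0,0.03],[0,0,0],0.3],[[0,0,0.025],[0,0,0],0.3],[[0,0,0.02],[0,0,0],0.3],[[0,0,0.015],[0,0,0],0.3],[[0,0,0.008],[0,0,0],0.3]]'
python3 -m crank '[[[0,0,0],[0,0,0],0.3],[[0,0,0],[0,0,0],0.3],[[0,0,0],[0,0,0],0.3],[[0,0,0],[0,0,0],1],[[0,0,0],[0,0,0],1]]' 30
python3 -m crank '[[[0,0,0],[0,0,0],1],[[0,0,0],[0,0,0],1],[[0,0,0],[0,0,0],1],[[0,0,0],[0,0,0],1],[[0,0,0],[0,0,0],1]]' 30
```

```text
t: 3.9
eef_pos: [481.9, -275.7, 156.2]
orientation: [0.921, 2.999, -0.003]
ft_force: [0.4, -0.6, -1.6]
grip_width: 59.8
gripper_force: 0.0
t: 4.32
eef_pos: [478.7, -273.7, 55.0]
orientation: [-0.922, -2.999, -0.002]
ft_force: [-0.1, -0.3, 0.0]
grip_width: 60.0
gripper_force: 0.0
t: 4.73
eef_pos: [481.6, -275.0, 58.8]
orientation: [0.92, 3.001, -0.001]
ft_force: [-0.0, -0.2, -0.5]
grip_width: 36.7
gripper_force: 0.0
t: 5.15
eef_pos: [481.6, -275.0, 58.6]
orientation: [0.92, 3.002, -0.002]
ft_force: [-0.9, 0.8, 6.1]
grip_width: 26.4
gripper_force: 29.5
```

```bash
python3 -m crank '[[[0,0,-0.008],[0,0,0],1],[[0,0,-0.018],[0,0,0],1],[[0,0,-0.025],[0,0,0],1],[[0,0,-0.025],[0,0,0],1],[[0,0,-0.025],[0,0,0],1]]'
python3 -m crank '[[[0,0,-0.025],[0,0,0],1],[[0,0,-0.025],[0,0,0],1],[[0,0,-0.025],[0,0,0],1],[[0,0,-0.02],[0,0,0],1],[[0,0,-0.008],[0,0,0],1]]'
python3 -m crank '[[[-0.006,-0.001,0],[0,0,0],1],[[-0.014,-0.002,0],[0,0,0],1],[[-0.02,-0.003,0],[0,0,0],1],[[-0.02,-0.003,0],[0,0,0],1],[[-0.02,-0.002,0],[0,0,0],1]]'
python3 -m crank '[[[-0.02,-0.002,0],[0,0,0],1],[[-0.018,-0.002,0],[0,0,0],1],[[-0.013,0,0],[0,0,0],1],[[-0.008,0,0],[0,0,0],1],[[0,0,0],[0,0,0],1]]'
python3 -m crank '[[[0,0,0],[0,0,0],1],[[0,0,0],[0,0,0],1],[[0,0,0],[0,0,0],1],[[0,0,0],[0,0,0],1],[[0,0,0],[0,0,0],1]]'
python3 - <<'E'
from h import *
p,d=manip.snapshot("scene");cv2.imwrite("pics/s2.png",cv2.resize(p[40:280,200:400,::-1],None,fx=2.5,fy=2.5))
pp,r=st();print(incab(pp),pp,manip.get_obs()["grip_width"])
E
```

```text
t: 5.57
eef_pos: [479.8, -273.4, 159.0]
orientation: [-0.92, -3.002, -0.001]
ft_force: [-0.2, 0.5, -1.1]
grip_width: 26.7
gripper_force: 29.7
t: 5.98
eef_pos: [481.8, -274.8, 264.9]
orientation: [0.919, 3.0, -0.002]
ft_force: [-0.2, 0.0, 0.0]
grip_width: 26.3
gripper_force: 29.7
t: 6.4
eef_pos: [540.5, -328.2, 258.8]
orientation: [-0.92, -3.0, -0.002]
ft_force: [-0.6, 0.0, -0.3]
grip_width: 26.6
gripper_force: 29.7
t: 6.82
eef_pos: [587.8, -365.0, 258.4]
orientation: [-0.92, -3.001, -0.002]
ft_force: [0.3, 0.7, -0.0]
grip_width: 26.5
gripper_force: 29.7
t: 7.23
eef_pos: [587.0, -364.2, 261.9]
orientation: [0.92, 3.003, -0.0]
ft_force: [-0.7, 0.9, 1.1]
grip_width: 26.5
gripper_force: 29.7
[-66.70018553   6.11255981] [ 587.11817118 -364.27304044  261.84130122] 26.106530931863947
```

View pics/s2.png

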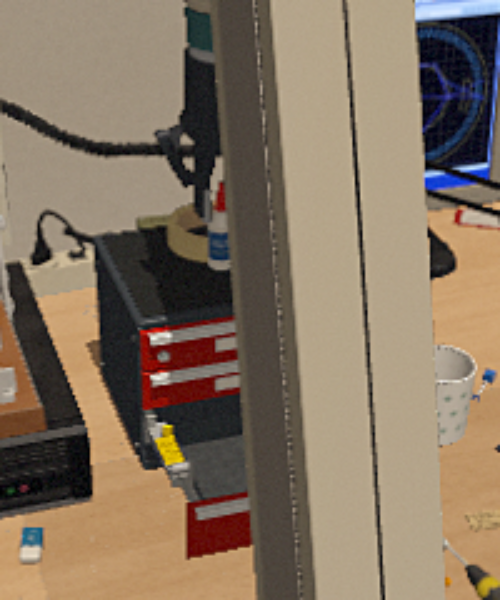

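The bottle hangs upright at about (218,250) in the crop, above the mat and in front of the tape roll. Lowering it now.

```bash
python3 -m crank '[[[0,0,0.005],[0,0,0],1],[[0,0,0.01],[0,0,0],1],[[0,0,0.008],[0,0,0],1],[[0,0,0.005],[0,0,0],1],[[0,0,0.002],[0,0,0],1]]'
python3 -m crank '[[[0,0,0.001],[0,0,0],1],[[0,0,0.0],[0,0,0],1],[[0,0,0.0],[0,0,0],1],[[0,0,0],[0,0,0],1],[[0,0,0],[0,0,0],1]]'
python3 -m crank '[[[0,0,0.001],[0,0,0],1],[[0,0,0.0],[0,0,0],1],[[0,0,0.0],[0,0,0],1],[[0,0,0],[0,0,0],1],[[0,0,0],[0,0,0],1]]'
python3 -m crank '[[[0,0,0.001],[0,0,0],1],[[0,0,0.0],[0,0,0],1],[[0,0,0.0],[0,0,0],1],[[0,0,0],[0,0,0],1],[[0,0,0],[0,0,0],1]]'
```

```text
t: 7.7
eef_pos: [586.4, -363.9, 229.0]
orientation: [-0.92, -3.0, -0.002]
ft_force: [-0.6, -0.9, -0.2]
grip_width: 26.5
gripper_force: 29.7
t: 8.12
eef_pos: [587.7, -364.7, 231.0]
orientation: [0.92, 3.003, -0.001]
ft_force: [-0.8, 0.2, 0.5]
grip_width: 26.6
gripper_force: 29.7
t: 8.53
eef_pos: [587.4, -364.5, 229.4]
orientation: [0.921, 3.004, -0.0]
ft_force: [1.0, -1.0, -0.9]
grip_width: 26.4
gripper_force: 29.7
t: 8.95
eef_pos: [587.5, -364.6, 228.7]
orientation: [0.921, 3.003, -0.0]
ft_force: [0.1, 0.5, 0.6]
grip_width: 26.2
gripper_force: 29.8
```

```bash
python3 -m crank '[[[0,0,0.001],[0,0,0],1],[[0,0,0.0],[0,0,0],1],[[0,0,0.0],[0,0,0],1],[[0,0,0],[0,0,0],1],[[0,0,0],[0,0,0],1]]'
python3 -m crank '[[[0,0,0.001],[0,0,0],1],[[0,0,0.0],[0,0,0],1],[[0,0,0.0],[0,0,0],1],[[0,0,0],[0,0,0],1],[[0,0,0],[0,0,0],1]]'
```

```text
t: 9.37
eef_pos: [587.8, -364.9, 228.6]
orientation: [0.92, 3.002, -0.001]
ft_force: [-0.0, 0.0, 5.7]
grip_width: 26.5
gripper_force: 30.2
t: 9.78
eef_pos: [588.1, -365.1, 228.6]
orientation: [0.92, 3.001, -0.002]
ft_force: [-0.6, 0.1, 7.7]
grip_width: 26.3
gripper_force: 30.5
```

```bash
python3 -m crank '[[[0,0,-0.001],[0,0,0],0.9],[[0,0,0],[0,0,0],0.3],[[0,0,0],[0,0,0],0.3],[[0,0,0],[0,0,0],0.3],[[0,0,0],[0,0,0],0.3]]'
python3 -m crank '[[[0,0,-0.006],[0,0,0],0.3],[[0,0,-0.02],[0,0,0],0.3],[[0,0,-0.025],[0,0,0],0.3],[[0,0,-0.025],[0,0,0],0.3],[[0,0,-0.015],[0,0,0],0.3]]'
python3 -m crank '[[[0.02,0,0],[0,0,0],0.1],[[0.03,0,0],[0,0,0],0.1],[[0.03,0,0],[0,0,0],0.1],[[0.025,0,0],[0,0,0],0],[[0.015,0,0],[0,0,6.5],0]]'
python3 - <<'E'
from h import *
go([455,70,230]); print(manip.get_obs()["joint_positions"].round(2))
p,d=manip.snapshot("scene");P=cloud("scene",d);cv2.imwrite("pics/s3.png",cv2.resize(p[60:280,200:340,::-1],None,fx=2.7,fy=2.7))
p,d=manip.snapshot("top");P=cloud("top",d);hs=cv2.cvtColor(p,cv2.COLOR_RGB2HSV)
m=((hs[:,:,0]<8)|(hs[:,:,0]>172))&(hs[:,:,1]>110)&(P[:,:,2]>255)&(P[:,:,2]<305);print(m.sum(),np.nanmedian(P[m],0), incab(np.nanmedian(P[m],0)) if m.any() else 0)
E
```

```text
t: 10.2
eef_pos: [587.0, -364.2, 226.4]
orientation: [-0.92, -3.002, -0.001]
ft_force: [0.5, 0.2, 0.3]
grip_width: 59.9
gripper_force: 0.0
t: 10.62
eef_pos: [588.0, -365.0, 321.8]
orientation: [0.92, 3.0, -0.002]
ft_force: [0.3, -0.5, 0.3]
grip_width: 59.6
gripper_force: 0.0
t: 11.03
eef_pos: [486.0, -295.7, 319.1]
orientation: [-1.092, -2.945, -0.0]
ft_force: [-0.1, 0.5, 0.3]
grip_width: 85.6
gripper_force: 0.0
tool shift [261.8 257.2  89.3] tcp [ 486.  -295.7  319.1] R [[-0.758, 0.652, -0.001], [0.652, 0.758, 0.0], [0.001, -0.0, -1.0]]
[-0.66  0.14  0.04  1.47 -0.    0.05]
0 [nan nan nan] 0
  return np.nanmean(a, axis, out=out, keepdims=keepdims)
```

View pics/s3.png

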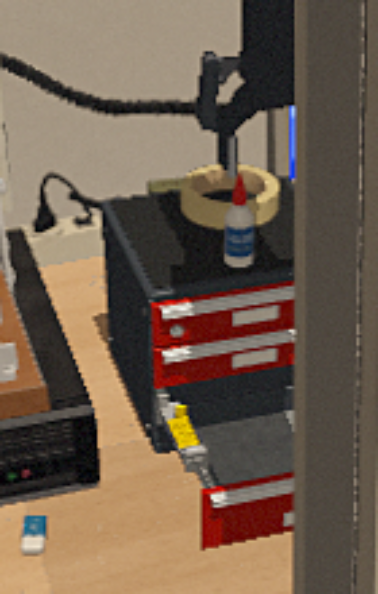

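The bottle stands upright at (240,225) in the crop, in front of the tape. Now to the case.

```bash
python3 -m crank '[[[0.01,0.01,0],[0,0,0],0],[[0.022,0.022,0.005],[0,0,0],0],[[0.023,0.022,0.007],[0,0,0],0],[[0.023,0.022,0.007],[0,0,0],0],[[0.023,0.022,0.007],[0,0,0],0]]'
python3 -m crank '[[[0.023,0.023,0.007],[0,0,0],0],[[0.023,0.023,0.007],[0,0,0],0],[[0.023,0.023,0.007],[0,0,0],0],[[0.023,0.023,0.007],[0,0,0],0],[[0.023,0.023,0.007],[0,0,0],0]]'
python3 -m crank '[[[0.023,0.023,0.007],[0,0,0],0],[[0.015,0.015,0],[0,0,0],0],[[0.008,0.006,0],[0,0,0],0],[[0,0,0],[0,0,0],0],[[0,0,0],[0,0,0],0]]'
python3 - <<'E'
from h import *
c=manip.get_calibration("wrist");p,d=manip.snapshot("wrist");P=cloud("wrist",d,c);V=p.max(2)
cv2.imwrite("pics/w2.png",p[:,:,::-1])
z=P[:,:,2];m=((z>27)&(z<38)&(V<90));m[330:]=0;m=cv2.morphologyEx(m.astype(np.uint8),cv2.MORPH_OPEN,np.ones((5,5)))
n,l,s,_=cv2.connectedComponentsWithStats(m);k=1+s[1:,4].argmax();q=P[l==k];print(s[k]);
r=cv2.minAreaRect(q[:,:2].astype(np.float32));print("case",r,np.nanmedian(q,0))
ct=max(cv2.findContours((l==k).astype(np.uint8),0,1)[0],key=cv2.contourArea);print(cv2.minAreaRect(onz("wrist",ct[:,0].astype(float),33,c)[:,:2].astype(np.float32)))
go([480.5,71.5,230])
E
```

```text
t: 11.55
eef_pos: [475.7, -155.8, 292.1]
orientation: [1.087, 2.947, 0.001]
ft_force: [-0.0, 0.4, 0.0]
grip_width: 85.3
gripper_force: 0.0
t: 11.97
eef_pos: [463.0, 7.0, 257.2]
orientation: [1.087, 2.947, 0.001]
ft_force: [0.9, 0.3, 0.1]
grip_width: 85.7
gripper_force: 0.0
t: 12.38
eef_pos: [456.8, 68.4, 250.7]
orientation: [1.086, 2.947, -0.001]
ft_force: [1.1, -0.7, -1.1]
grip_width: 85.2
gripper_force: 0.0
[ 267  169   47   82 3657]
case ((501.8117980957031, 56.7179069519043), (60.74293518066406, 114.76325988769531), 49.23213577270508) [498.93055364  58.96649533  31.98419125]
((501.2545471191406, 57.11333465576172), (60.4979248046875, 113.33081817626953), 49.208656311035156)
tool shift [-15.5  18.1  20.7] tcp [456.9  67.9 250.7] R [[-0.76, 0.65, 0.001], [0.65, 0.76, -0.001], [-0.001, 0.0, -1.0]]
```

View pics/w2.png

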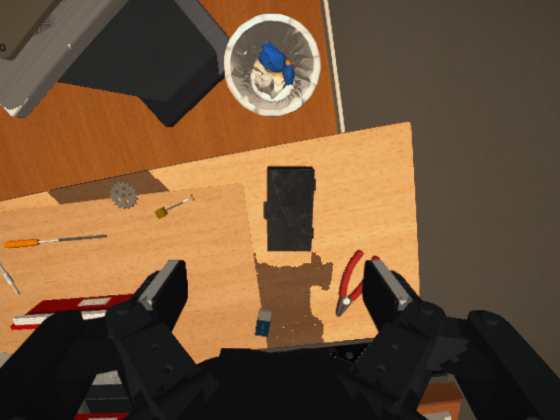

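The case is at (290,208) with its tab at left (265,210), and it is aligned with the image axes. The measured centre is (501.5, 57), yaw 49.2°, which agrees with the tool's 49.5°. Descending at the end 27 mm along its y.

```bash
python3 -m crank '[[[-0.007,0.0105,0.01],[0,0,0],0],[[-0.007,0.0105,0.025],[0,0,0],0],[[0,0,0.033],[0,0,0],0],[[0,0,0.033],[0,0,0],0],[[0,0,0.033],[0,0,0],0]]'
python3 -m crank '[[[0,0,0.033],[0,0,0],0],[[0,0,0.03],[0,0,0],0],[[0,0,0.024],[0,0,0],0],[[0,0,0.015],[0,0,0],0],[[0,0,0.007],[0,0,0],0]]'
python3 -m crank '[[[0,0,0.004],[0,0,0],0],[[0,0,0.002],[0,0,0],0],[[0,0,0],[0,0,0],0],[[0,0,0],[0,0,0],0],[[0,0,0],[0,0,0],0]]'
```

```text
t: 12.85
eef_pos: [481.9, 73.6, 115.7]
orientation: [1.092, 2.943, 0.001]
ft_force: [0.8, -0.8, -0.0]
grip_width: 85.5
gripper_force: 0.0
t: 13.27
eef_pos: [478.9, 73.6, 5.0]
orientation: [-1.091, -2.942, 0.003]
ft_force: [0.3, 0.3, 0.2]
grip_width: 85.1
gripper_force: 0.0
t: 13.68
eef_pos: [481.8, 75.1, 2.6]
orientation: [1.089, 2.944, 0.001]
ft_force: [0.9, -0.3, -0.3]
grip_width: 85.5
gripper_force: 0.0
```

```bash
python3 -m crank '[[[0,0,0],[0,0,0],1],[[0,0,0],[0,0,0],1],[[0,0,0],[0,0,0],1],[[0,0,0],[0,0,0],1],[[0,0,0],[0,0,0],1]]' 60
python3 -m crank '[[[0,0,0],[0,0,0],1],[[0,0,-0.003],[0,0,0],1],[[0,0,-0.01],[0,0,0],1],[[0,0,-0.02],[0,0,0],1],[[0,0,-0.025],[0,0,0],1]]'
python3 -m crank '[[[0,0,-0.025],[0,0,0],1],[[0,0,-0.025],[0,0,0],1],[[0,0,-0.025],[0,0,-2],1],[[0,0,-0.015],[0,0,-2],1],[[0,0,-0.005],[0,0,-2],1]]'
python3 -c "
from h import *
go(w(-215.7,1,155));print(w(-215.7,1,155))"
```

```text
t: 14.1
eef_pos: [486.3, 74.2, 7.4]
orientation: [1.086, 2.937, 0.0]
ft_force: [-8.1, -5.7, 37.0]
grip_width: 25.6
gripper_force: 17.8
t: 14.52
eef_pos: [477.9, 75.2, 58.7]
orientation: [-1.088, -2.942, 0.003]
ft_force: [0.3, -0.9, -0.2]
grip_width: -0.3
gripper_force: 0.0
t: 14.93
eef_pos: [482.2, 75.4, 157.8]
orientation: [0.929, 2.996, 0.003]
ft_force: [0.1, -0.1, 0.0]
grip_width: -0.1
gripper_force: 0.0
tool shift [-186.3 -308.4    2.6] tcp [482.2  75.4 157.8] R [[-0.824, 0.566, 0.005], [0.566, 0.824, 0.0], [-0.004, 0.003, -1.0]]
[ 461.28798542 -284.31150386  155.        ]
```

The fingers slipped off the case, so I'll look.

```bash
python3 -m crank '[[[0.015,0,-0.02],[0,0,0],0],[[0.015,0,-0.02],[0,0,0],0],[[0,0,-0.02],[0,0,0],0],[[0,0,0],[0,0,0],0],[[0,0,0],[0,0,0],0]]' 
cat > case.py <<'E'
from h import *
import sys
c=manip.get_calibration("wrist");p,d=manip.snapshot("wrist");P=cloud("wrist",d,c);V=p.max(2)
cv2.imwrite(sys.argv[1],p[:,:,::-1])
z=P[:,:,2];m=((z>24)&(z<42)&(V<100));m[330:]=0;m=cv2.morphologyEx(m.astype(np.uint8),cv2.MORPH_OPEN,np.ones((5,5)))
n,l,s,_=cv2.connectedComponentsWithStats(m);k=1+s[1:,4].argmax();q=P[l==k];print(s[k]);
print("case",cv2.minAreaRect(q[:,:2].astype(np.float32)),np.nanmedian(q,0))
A=np.c_[q[:,:2]-q[:,:2].mean(0),np.ones(len(q))];print("plane",np.linalg.lstsq(A,q[:,2],rcond=None)[0])
go([481,74.7,230])
E
python3 case.py pics/w3.png
```

```text
t: 15.35
eef_pos: [456.4, 92.4, 215.5]
orientation: [0.932, 2.997, 0.001]
ft_force: [0.3, 0.2, -0.8]
grip_width: 60.7
gripper_force: 0.0
[ 243  183   59   92 4277]
case ((501.7699890136719, 56.41688537597656), (62.11878967285156, 115.57207489013672), 49.116455078125) [498.63944269  59.15124146  32.00038525]
plane [ 1.73723941e-03 -2.93789371e-03  3.19638522e+01]
tool shift [-30.9  -0.  -15.7] tcp [455.6  92.2 214.3] R [[-0.823, 0.567, 0.0], [0.567, 0.823, -0.0], [-0.0, 0.0, -1.0]]
```

View pics/w3.png

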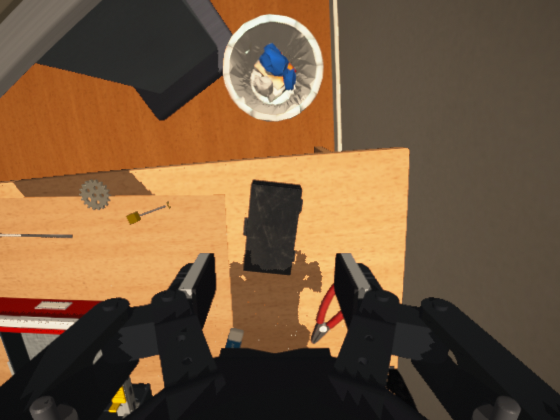

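The case is unmoved and flat at (272,227). The fingers closed over its top edge, so the tips were too high. I'll pre-close to about 70 mm, go lower until the tips feel the desk, then grip.

```bash
python3 -m crank '[[[-0.01,0,0],[0,0,0],0.17],[[-0.0115,0,0],[0,0,0],0.17],[[-0.01,0,0],[0,0,0],0.17],[[0,0,0.01],[0,0,6.2],0.17],[[0,0,0.02],[0,0,0],0.17]]' 60
python3 -m crank '[[[0,0,0.033],[0,0,0],0.17],[[0,0,0.033],[0,0,0],0.17],[[0,0,0.033],[0,0,0],0.17],[[0,0,0.025],[0,0,0],0.17],[[0,0,0.012],[0,0,0],0.17]]'
python3 -m crank '[[[0,0,0.008],[0,0,0],0.17],[[0,0,0],[0,0,0],0.17],[[0,0,0],[0,0,0],0.17],[[0,0,0],[0,0,0],0.17],[[0,0,0],[0,0,0],0.17]]'
python3 -c "
from h import *
p,r=st();d=p[:2]-[501.7,56.5];print(p,d@[-.757,.653],d@[.653,.757])"
```

```text
t: 15.82
eef_pos: [485.4, 73.2, 185.7]
orientation: [1.101, 2.938, 0.003]
ft_force: [0.5, 0.1, -0.1]
grip_width: 70.9
gripper_force: 0.0
t: 16.23
eef_pos: [479.0, 73.3, 43.9]
orientation: [-1.094, -2.938, 0.004]
ft_force: [-0.4, -0.4, -0.4]
grip_width: 71.2
gripper_force: 0.0
t: 16.65
eef_pos: [483.4, 74.2, 41.7]
orientation: [1.094, 2.942, 0.002]
ft_force: [0.1, 0.6, 0.1]
grip_width: 70.9
gripper_force: 0.0
[483.39013989  74.22965833  41.73958407] 25.438030991696035 1.465012707032515
```

```bash
python3 -m crank '[[[0,-0.001,0.01],[0,0,0],0.17],[[0.001,0,0.013],[0,0,0],0.17],[[0,0,0.01],[0,0,0],0.17],[[0,0,0.005],[0,0,0],0.17],[[0,0,0],[0,0,0],0.17]]'
python3 -m crank '[[[0,0,0.002],[0,0,0],0.17],[[0,0,0],[0,0,0],0.17],[[0,0,0.002],[0,0,0],0.17],[[0,0,0],[0,0,0],0.17],[[0,0,0],[0,0,0],0.17]]'
python3 -m crank '[[[0,0,0.001],[0,0,0],0.17],[[0,0,0.001],[0,0,0],0.17],[[0,0,0],[0,0,0],0.17],[[0,0,0],[0,0,0],0.17],[[0,0,0],[0,0,0],0.17]]'
python3 -m crank '[[[0,0,0.001],[0,0,0],0.17],[[0,0,0.001],[0,0,0],0.17],[[0,0,0],[0,0,0],0.17],[[0,0,0],[0,0,0],0.17],[[0,0,0],[0,0,0],0.17]]'
```

```text
t: 17.07
eef_pos: [478.8, 74.2, 1.0]
orientation: [-1.094, -2.942, 0.002]
ft_force: [-0.3, 0.3, 0.8]
grip_width: 71.0
gripper_force: 0.0
t: 17.48
eef_pos: [480.6, 74.2, -1.3]
orientation: [1.094, 2.944, 0.0]
ft_force: [-0.0, 0.2, 0.5]
grip_width: 70.6
gripper_force: 0.0
t: 17.9
eef_pos: [480.3, 74.2, -3.6]
orientation: [-1.095, -2.945, -0.0]
ft_force: [-0.5, -1.2, 0.1]
grip_width: 71.1
gripper_force: 0.0
t: 18.32
eef_pos: [480.3, 74.2, -5.6]
orientation: [-1.095, -2.945, 0.0]
ft_force: [0.7, -0.6, 0.2]
grip_width: 70.5
gripper_force: 0.0
```

```bash
python3 -m crank '[[[0,0,0],[0,0,0],0.25],[[0,0,0],[0,0,0],0.3],[[0,0,0],[0,0,0],0.35],[[0,0,0],[0,0,0],0.4],[[0,0,0],[0,0,0],0.4]]' 40
python3 -m crank '[[[0,0,0],[0,0,0],0.6],[[0,0,0],[0,0,0],0.6],[[0,0,0],[0,0,0],0.6],[[0,0,0],[0,0,0],0.6],[[0,0,0],[0,0,0],0.6]]' 40
```

```text
t: 18.73
eef_pos: [480.5, 74.3, -5.2]
orientation: [1.095, 2.945, 0.0]
ft_force: [-1.7, 0.7, 5.9]
grip_width: 60.7
gripper_force: 43.9
t: 19.15
eef_pos: [480.5, 74.3, -5.2]
orientation: [1.095, 2.944, 0.0]
ft_force: [-1.9, 0.9, 5.9]
grip_width: 60.7
gripper_force: 43.9
```

```bash
python3 -m crank '[[[0,0,-0.002],[0,0,0],1],[[0,0,-0.006],[0,0,0],1],[[0,0,-0.015],[0,0,0],1],[[0,0,-0.022],[0,0,0],1],[[0,0,-0.025],[0,0,0],1]]' 60
python3 -m crank '[[[0,0,-0.025],[0,0,0],1],[[0,0,-0.025],[0,0,0],1],[[0,0,-0.022],[0,0,-2],1],[[0,0,-0.015],[0,0,-2],1],[[0,0,-0.005],[0,0,-2.2],1]]'
python3 -m crank '[[[0,0,0],[0,0,0],1],[[0,0,0],[0,0,0],1],[[0,0,0],[0,0,0],1],[[0,0,0],[0,0,0],1],[[0,0,0],[0,0,0],1]]'
python3 -c "
from h import *
go(w(-216.7,1,155))"
```

```text
t: 19.57
eef_pos: [478.2, 74.2, 63.8]
orientation: [-1.093, -2.941, 0.002]
ft_force: [0.7, -0.9, -1.8]
grip_width: 60.1
gripper_force: 65.1
t: 19.98
eef_pos: [482.1, 74.3, 159.4]
orientation: [0.93, 2.996, 0.002]
ft_force: [0.2, 0.3, -1.2]
grip_width: 60.2
gripper_force: 65.2
t: 20.4
eef_pos: [479.4, 74.2, 155.3]
orientation: [-0.934, -2.997, 0.001]
ft_force: [0.0, 0.4, -2.7]
grip_width: 59.8
gripper_force: 65.2
tool shift [-187.7 -305.4    0.4] tcp [479.4  74.2 155.3] R [[-0.823, 0.568, -0.002], [0.568, 0.823, -0.0], [0.002, -0.001, -1.0]]
```

```bash
python3 -m crank '[[[-0.006,-0.01,0],[0,0,0],1],[[-0.012,-0.02,0],[0,0,0],1],[[-0.016,-0.026,0],[0,0,0],1],[[-0.016,-0.026,0],[0,0,0],1],[[-0.016,-0.026,0],[0,0,0],1]]'
python3 -m crank '[[[-0.016,-0.026,0],[0,0,0],1],[[-0.016,-0.026,0],[0,0,0],1],[[-0.016,-0.026,0],[0,0,0],1],[[-0.016,-0.026,0],[0,0,0],1],[[-0.016,-0.026,0],[0,0,0],1]]'
python3 -m crank '[[[-0.016,-0.026,0],[0,0,0],1],[[-0.014,-0.022,0],[0,0,0],1],[[-0.008,-0.014,0],[0,0,0],1],[[-0.004,-0.006,0],[0,0,0],1],[[0,0,0],[0,0,0],1]]'
python3 -m crank '[[[0,0,0],[0,0,0],1],[[0,0,0],[0,0,0],1],[[0,0,0],[0,0,0],1],[[0,0,0],[0,0,0],1],[[0,0,0],[0,0,0],1]]'
python3 - <<'E'
from h import *
p,r=st();print(incab(p),p);go(w(-216.7,1,155))
import pickle
c=manip.get_calibration("wrist");p,d=manip.snapshot("wrist");cv2.imwrite("pics/w4.png",p[:,:,::-1]);P=cloud("wrist",d,c);V=p.max(2)
z=P[:,:,2];m=(z>120)&(z<200)&(V<100);m[330:]=0;n,l,s,_=cv2.connectedComponentsWithStats(m.astype(np.uint8));
for k in range(1,n):
    if s[k,4]>800: q=P[l==k];print(s[k],np.nanmedian(q,0),incab(q).min(0),incab(q).max(0))
E
```

```text
t: 20.82
eef_pos: [472.7, -53.8, 156.1]
orientation: [-0.933, -2.999, 0.001]
ft_force: [0.9, 0.1, -1.7]
grip_width: 60.3
gripper_force: 65.2
t: 21.23
eef_pos: [464.5, -206.7, 156.1]
orientation: [-0.935, -2.999, 0.0]
ft_force: [1.2, -0.1, -1.2]
grip_width: 59.7
gripper_force: 65.2
t: 21.65
eef_pos: [460.9, -286.2, 156.1]
orientation: [-0.938, -2.998, 0.0]
ft_force: [-0.4, -0.1, -1.6]
grip_width: 60.4
gripper_force: 65.3
t: 22.07
eef_pos: [461.5, -283.5, 156.5]
orientation: [-0.932, -3.0, -0.0]
ft_force: [-0.1, -0.4, -0.7]
grip_width: 59.8
gripper_force: 65.3
[-215.94042419    1.75946211] [ 461.51867921 -283.54902969  156.46872999]
tool shift [ 0.8 -0.8  1.5] tcp [ 461.5 -283.5  156.5] R [[-0.824, 0.567, -0.0], [0.567, 0.824, 0.0], [0.0, 0.0, -1.0]]
[  197   202   158   128 16531] [ 456.7978561  -280.2023116   193.35990644] [-246.00599204  -34.06863859] [-177.89619148   39.03624011]
```

View pics/w4.png

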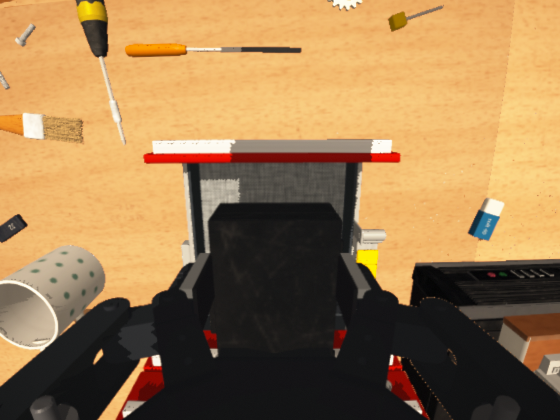

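The case hangs level and square over the drawer. Its front edge is at row 205, clear of the front panel at row 157. Lowering.

```bash
python3 -m crank '[[[0,-0.001,0.01],[0,0,0],1],[[0,0,0.02],[0,0,0],1],[[0,0,0.022],[0,0,0],1],[[0,0,0.022],[0,0,0],1],[[0,0,0.02],[0,0,0],1]]'
python3 -m crank '[[[0,0,0.015],[0,0,0],1],[[0,0,0.01],[0,0,0],1],[[0,0,0.006],[0,0,0],1],[[0,0,0],[0,0,0],1],[[0,0,0],[0,0,0],1]]'
python3 -m crank '[[[0,0,0.002],[0,0,0],1],[[0,0,0],[0,0,0],1],[[0,0,0.002],[0,0,0],1],[[0,0,0],[0,0,0],1],[[0,0,0],[0,0,0],1]]'
python3 -m crank '[[[0,0,0.001],[0,0,0],1],[[0,0,0],[0,0,0],1],[[0,0,0],[0,0,0],1],[[0,0,0],[0,0,0],1],[[0,0,0],[0,0,0],1]]'
```

```text
t: 22.53
eef_pos: [460.4, -284.8, 60.7]
orientation: [-0.933, -2.999, -0.0]
ft_force: [-0.2, -0.1, -1.2]
grip_width: 60.1
gripper_force: 65.3
t: 22.95
eef_pos: [461.1, -285.4, 31.6]
orientation: [0.934, 2.999, -0.0]
ft_force: [0.1, 0.4, -1.9]
grip_width: 60.1
gripper_force: 65.3
t: 23.37
eef_pos: [461.0, -285.3, 27.7]
orientation: [0.934, 2.999, -0.0]
ft_force: [-0.3, 0.6, -1.3]
grip_width: 60.2
gripper_force: 65.3
t: 23.78
eef_pos: [460.8, -285.2, 26.4]
orientation: [-0.934, -3.0, -0.0]
ft_force: [-0.4, 0.2, -1.8]
grip_width: 59.8
gripper_force: 65.3
```

```bash
python3 -m crank '[[[0,0,0.001],[0,0,0],1],[[0,0,0],[0,0,0],1],[[0,0,0],[0,0,0],1],[[0,0,0],[0,0,0],1],[[0,0,0],[0,0,0],1]]'
python3 -m crank '[[[0,0,0.001],[0,0,0],1],[[0,0,0],[0,0,0],1],[[0,0,0],[0,0,0],1],[[0,0,0],[0,0,0],1],[[0,0,0],[0,0,0],1]]'
```

```text
t: 24.2
eef_pos: [460.8, -285.2, 25.4]
orientation: [-0.934, -3.0, -0.0]
ft_force: [0.3, -0.1, -1.8]
grip_width: 60.0
gripper_force: 65.3
t: 24.62
eef_pos: [461.2, -285.5, 25.1]
orientation: [0.933, 2.999, -0.0]
ft_force: [-0.5, 0.3, 6.1]
grip_width: 59.9
gripper_force: 65.9
```

```bash
python3 -m crank '[[[0,0,0],[0,0,0],0.17],[[0,0,0],[0,0,0],0.17],[[0,0,0],[0,0,0],0.17],[[0,0,-0.005],[0,0,0],0.17],[[0,0,-0.015],[0,0,0],0.17]]'
python3 -m crank '[[[0,0,-0.03],[0,0,0],0.17],[[0,0,-0.03],[0,0,0],0.17],[[0,0,-0.03],[0,0,0],0.17],[[0,0,-0.03],[0,0,0],0.6],[[0,0,-0.015],[0,0,0],1]]'
python3 -m crank '[[[0.02,0,0],[0,-7,0],1],[[0.02,0,0],[0,-7,0],1],[[0.02,0,0],[0,0,0],1],[[0,0,0],[0,0,0],1],[[0,0,0],[0,0,0],1]]'
python3 - <<'E'
from h import *
p,r=st();print(incab(p),p,"tool z in cab", r.as_matrix()[:2,2]@CX, r.as_matrix()[2,2])
import pickle
c=manip.get_calibration("wrist");p,d=manip.snapshot("wrist");cv2.imwrite("pics/w5.png",p[:,:,::-1]);P=cloud("wrist",d,c);pickle.dump((c,p,d),open("w5.pkl","wb"))
hsv=cv2.cvtColor(p,cv2.COLOR_RGB2HSV);H,S,V=cv2.split(hsv);z=P[:,:,2];I=incab(P)
m=(z>56)&(z<70)&(V<100)&(abs(I[:,:,1])<60)&(I[:,:,0]>-255);q=P[m];print("case",m.sum(),cv2.minAreaRect(I[m].astype(np.float32)),np.median(q,0))
A=np.c_[q[:,:2]-q[:,:2].mean(0),np.ones(len(q))];print("plane",np.linalg.lstsq(A,q[:,2],rcond=None)[0])
m=(H>20)&(H<35)&(S>150)&(V>100)&(abs(I[:,:,0]+150)<40)&(abs(I[:,:,1]-88)<25);print("lever",m.sum(),np.percentile(I[m],[1,50,99],axis=0).round(1),np.percentile(z[m],[5,50,95]).round(1))
m=((H<8)|(H>172))&(S>130)&(z>70)&(z<95)&(I[:,:,0]<-200);print("front",np.percentile(I[m],[2,50,98],axis=0).round(1))
E
```

```text
t: 25.03
eef_pos: [458.9, -283.7, 42.5]
orientation: [-0.932, -2.995, -0.003]
ft_force: [-0.1, 1.0, -0.3]
grip_width: 70.6
gripper_force: 0.0
t: 25.45
eef_pos: [462.6, -286.6, 183.9]
orientation: [0.932, 2.994, -0.004]
ft_force: [0.7, -0.5, 0.4]
grip_width: 47.8
gripper_force: 0.0
t: 25.87
eef_pos: [410.2, -250.0, 171.2]
orientation: [0.864, 2.776, -0.105]
ft_force: [0.4, 0.1, 0.6]
grip_width: -0.1
gripper_force: 0.0
[-277.24297437    0.40114433] [ 410.16971285 -250.03587794  171.24840933] tool z in cab 0.2407775958269396 -0.9705800762894334
case 2911 ((-210.0288848876953, 0.1978015899658203), (62.08308029174805, 70.4239501953125), 89.81473541259766) [ 459.55936998 -283.49091484   61.96429584]
plane [ 7.03126090e-04 -7.62012672e-04  6.19733133e+01]
lever 456 [[-176.3   78.1]
 [-160.4   87.3]
 [-140.    96.8]] [69.9 71.7 73. ]
front [[-266.3  -99.3]
 [-262.9    3.7]
 [-258.7   99. ]]
```

Case lies flat in the drawer (z 62, centred in y, front edge at cabinet x −245). Now leaning the tool to 40° for the lever.

```bash
python3 -m crank '[[[0,0,0],[0,-6.5,0],1],[[0,0,0],[0,-6.5,0],1],[[0,0,0],[0,-6.5,0],1],[[0,0,0],[0,-6.5,0],1],[[0,0,0],[0,0,0],1]]'
python3 -m crank '[[[0,0,0],[0,0,0],1],[[0,0,0],[0,0,0],1],[[0,0,0],[0,0,0],1],[[0,0,0],[0,0,0],1],[[0,0,0],[0,0,0],1]]' | tail -5
python3 -c "
from h import *
p,r=st();print(incab(p));go(w(-155,86,105));go(w(-142,86,82));go(w(-150,86,72));print(manip.get_obs()['joint_positions'].round(2), r.as_matrix()[:2]. T@CX)"
```

```text
t: 26.33
eef_pos: [404.0, -244.3, 160.2]
orientation: [0.738, 2.365, -0.259]
ft_force: [-2.8, 1.7, -4.7]
grip_width: 0.3
gripper_force: 0.0
eef_pos: [414.5, -253.8, 175.5]
orientation: [0.73, 2.347, -0.268]
ft_force: [-0.1, 0.9, 0.3]
grip_width: -0.0
gripper_force: 0.0
[-2.71554748e+02 -2.37746741e-01]
tool shift [-43.4  86.6 128.8] tcp [ 414.5 -253.8  175.5] R [[-0.629, 0.568, 0.531], [0.433, 0.823, -0.367], [-0.645, -0.001, -0.764]]
tool shift [-38.4  86.7 154.8] tcp [ 414.5 -253.8  175.5] R [[-0.629, 0.568, 0.531], [0.433, 0.823, -0.367], [-0.645, -0.001, -0.764]]
tool shift [-25.9  86.7 157.3] tcp [ 414.5 -253.8  175.5] R [[-0.629, 0.568, 0.531], [0.433, 0.823, -0.367], [-0.645, -0.001, -0.764]]
[-0.74 -0.41 -0.95  0.34  0.09 -0.1 ] [-0.76377683  0.00313156  0.6454728 ]
```

```bash
python3 -m crank '[[[-0.002,0.012,0.006],[0,0,0],1],[[-0.005,0.02,0.012],[0,0,0],1],[[-0.006,0.02,0.018],[0,0,0],1],[[-0.006,0.02,0.018],[0,0,0],1],[[-0.006,0.0146,0.018],[0,0,0],1]]'
python3 -m crank '[[[-0.006,0,0.018],[0,0,0],1],[[-0.006,0,0.018],[0,0,0],1],[[-0.0064,0,0.015],[0,0,0],1],[[0,0,0.0058],[0,0,0],1],[[0,0,0],[0,0,0],1]]'
python3 -m crank '[[[0,0,0],[0,0,0],1],[[0,0,0],[0,0,0],1],[[0,0,0],[0,0,0],1],[[0,0,0],[0,0,0],1],[[0,0,0],[0,0,0],1]]' | tail -5
python3 - <<'E'
from h import *
p,r=st();print(incab(p),p);go(w(-146,86,85))
p,d=manip.snapshot("scene");cv2.imwrite("pics/s4.png",cv2.resize(p[120:290,220:330,::-1],None,fx=3.5,fy=3.5))
E
```

```text
t: 27.17
eef_pos: [518.3, -217.2, 134.1]
orientation: [0.73, 2.349, -0.266]
ft_force: [-0.8, -0.9, -0.1]
grip_width: 0.3
gripper_force: 0.0
t: 27.58
eef_pos: [558.0, -246.9, 100.9]
orientation: [0.732, 2.352, -0.266]
ft_force: [0.2, -0.4, -1.3]
grip_width: -0.2
gripper_force: 0.0
eef_pos: [556.6, -246.1, 102.0]
orientation: [0.732, 2.35, -0.266]
ft_force: [-0.3, -0.1, 0.4]
grip_width: -0.2
gripper_force: 0.0
[-158.68557362   86.39158049] [ 556.57478358 -246.06502778  101.97157258]
tool shift [ 1.2 -0.4 21.2] tcp [ 556.6 -246.1  102. ] R [[-0.63, 0.568, 0.53], [0.435, 0.823, -0.365], [-0.643, 0.0, -0.765]]
```

View pics/s4.png

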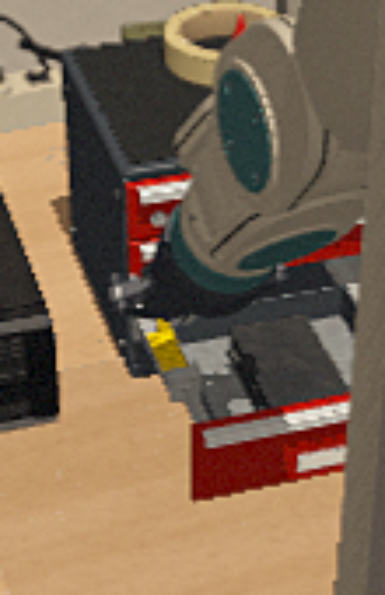

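The case lies in the drawer, the lever is visible at (165,345), and the hand is above it. I've now viewed 12 pictures, over the limit of 10, so I'll use numbers only from here.

```bash
python3 -m crank '[[[0,0,0.006],[0,0,0],1],[[0,0,0.008],[0,0,0],1],[[0,0,0.005],[0,0,0],1],[[0,0,0.002],[0,0,0],1],[[0,0,0],[0,0,0],1]]' | head -4
python3 -m crank '[[[0.0013,0,0.0015],[0,0,0],1],[[0,0,0],[0,0,0],1],[[0.0013,0,0.0015],[0,0,0],1],[[0,0,0],[0,0,0],1],[[0,0,0],[0,0,0],1]]' | head -4
python3 -m crank '[[[0.0013,0,0.0015],[0,0,0],1],[[0,0,0],[0,0,0],1],[[0,0,0],[0,0,0],1],[[0,0,0],[0,0,0],1],[[0,0,0],[0,0,0],1]]' |head -4
python3 -m crank '[[[0.0013,0,0.0015],[0,0,0],1],[[0,0,0],[0,0,0],1],[[0,0,0],[0,0,0],1],[[0,0,0],[0,0,0],1],[[0,0,0],[0,0,0],1]]' |head -4
python3 -c "
from h import *
p,r=st();print(incab(p),p)"
```

```text
t: 28.47
eef_pos: [567.7, -253.9, 84.1]
orientation: [0.732, 2.352, -0.266]
ft_force: [-0.6, -0.9, 0.1]
t: 28.88
eef_pos: [567.7, -253.7, 81.2]
orientation: [0.732, 2.351, -0.266]
ft_force: [0.1, 0.0, 0.2]
t: 29.3
eef_pos: [567.8, -253.8, 79.4]
orientation: [0.732, 2.351, -0.266]
ft_force: [0.2, 0.5, -0.7]
t: 29.72
eef_pos: [567.8, -253.8, 77.3]
orientation: [0.732, 2.351, -0.266]
ft_force: [-0.3, -0.9, -0.4]
[-145.08951229   86.37303522] [ 567.78259984 -253.76165577   77.32968419]
```

```bash
for k in 1; do python3 -m crank '[[[0.0013,0,0.0015],[0,0,0],1],[[0,0,0],[0,0,0],1],[[0,0,0],[0,0,0],1],[[0,0,0],[0,0,0],1],[[0,0,0],[0,0,0],1]]' |head -4; done
python3 -m crank '[[[0.0013,0,0.0015],[0,0,0],1],[[0,0,0],[0,0,0],1],[[0,0,0],[0,0,0],1],[[0,0,0],[0,0,0],1],[[0,0,0],[0,0,0],1]]' |head -4
python3 -m crank '[[[0.0013,0,0.0015],[0,0,0],1],[[0,0,0],[0,0,0],1],[[0,0,0],[0,0,0],1],[[0,0,0],[0,0,0],1],[[0,0,0],[0,0,0],1]]' |head -4
python3 -m crank '[[[0.0013,0,0.0015],[0,0,0],1],[[0,0,0],[0,0,0],1],[[0,0,0],[0,0,0],1],[[0,0,0],[0,0,0],1],[[0,0,0],[0,0,0],1]]' |head -4
python3 -c "
from h import *
p,r=st();print(incab(p),p)"
```

```text
t: 30.13
eef_pos: [567.8, -253.7, 75.4]
orientation: [0.732, 2.351, -0.266]
ft_force: [0.0, 0.4, -1.2]
t: 30.55
eef_pos: [567.7, -253.7, 73.4]
orientation: [0.732, 2.351, -0.266]
ft_force: [0.2, 0.3, -0.3]
t: 30.97
eef_pos: [567.7, -253.7, 71.4]
orientation: [0.732, 2.351, -0.266]
ft_force: [-0.8, 0.1, 0.5]
t: 31.38
eef_pos: [567.7, -253.7, 69.4]
orientation: [0.732, 2.351, -0.266]
ft_force: [-0.3, -0.1, -0.1]
[-145.23242149   86.39849978] [ 567.67907016 -253.65990563   69.38959382]
```

```bash
python3 -m crank '[[[0.0006,0,0.0008],[0,0,0],1],[[0,0,0],[0,0,0],1],[[0,0,0],[0,0,0],1],[[0,0,0],[0,0,0],1],[[0,0,0],[0,0,0],1]]' |head -4
python3 -m crank '[[[0.0006,0,0.0008],[0,0,0],1],[[0,0,0],[0,0,0],1],[[0,0,0],[0,0,0],1],[[0,0,0],[0,0,0],1],[[0,0,0],[0,0,0],1]]' |head -4
python3 - <<'E'
from h import *
for n in("top","scene","wrist"):
    c=manip.get_calibration(n);p,d=manip.snapshot(n);P=cloud(n,d,c);hsv=cv2.cvtColor(p,cv2.COLOR_RGB2HSV);H,S,V=cv2.split(hsv);z=P[:,:,2];I=incab(P)
    m=(H>20)&(H<35)&(S>150)&(V>90)&(abs(I[:,:,0]+150)<40)&(abs(I[:,:,1]-88)<25)&(z>50)&(z<95)
    if m.sum()>5:
        print(n,m.sum(),np.percentile(I[m],[2,50,98],axis=0).round(1).tolist(),np.percentile(z[m],[5,50,95]).round(1))
        for a in range(-180,-120,10):
            k=m&(I[:,:,0]>=a)&(I[:,:,0]<a+10)
            if k.sum()>2: print(a,k.sum(),z[k].mean().round(1),I[k][:,1].mean().round(1))
    # dark finger points near the pad
    k=(V<70)&(abs(I[:,:,0]+150)<35)&(abs(I[:,:,1]-87)<22)&(z>62)&(z<110)
    if k.sum()>5: q=np.c_[I[k],z[k]];print("finger",k.sum(),np.percentile(q,[3,50,97],axis=0).round(1).tolist())
E
```

```text
t: 31.8
eef_pos: [567.7, -253.7, 68.4]
orientation: [0.732, 2.351, -0.266]
ft_force: [-0.3, 0.0, 1.0]
t: 32.22
eef_pos: [567.8, -253.8, 67.4]
orientation: [0.732, 2.351, -0.266]
ft_force: [0.5, -0.2, -0.4]
top 37 [[-149.7, 82.4], [-140.1, 87.9], [-129.2, 94.7]] [68.8 71.9 75.8]
-150 18 71.5 88.3
-140 15 72.1 88.9
-130 3 76.1 84.1
finger 6 [[-178.1, 75.3, 67.2], [-169.8, 75.6, 99.5], [-164.7, 76.8, 106.8]]
scene 39 [[-180.1, 79.0], [-165.6, 90.9], [-148.9, 97.5]] [71.1 73.6 77.3]
-180 13 75.0 88.5
-170 15 73.2 87.5
-160 8 73.4 92.0
finger 9 [[-184.1, 83.5, 67.9], [-178.2, 96.6, 97.3], [-154.4, 99.8, 102.3]]
wrist 668 [[-171.1, 78.3], [-161.9, 88.5], [-141.8, 97.5]] [70.8 71.6 72.5]
-180 50 73.9 88.6
-170 351 71.7 87.9
-160 220 71.6 88.2
-150 41 71.2 93.8
-130 3 54.9 76.1
finger 661 [[-184.6, 73.8, 86.1], [-179.1, 86.7, 94.6], [-172.1, 99.6, 102.4]]
```

```bash
python3 -m crank '[[[0.0013,0,0.0015],[0,0,0],1],[[0,0,0],[0,0,0],1],[[0,0,0],[0,0,0],1],[[0,0,0],[0,0,0],1],[[0,0,0],[0,0,0],1]]' |head -4
python3 -m crank '[[[0.0013,0,0.0015],[0,0,0],1],[[0,0,0],[0,0,0],1],[[0,0,0],[0,0,0],1],[[0,0,0],[0,0,0],1],[[0,0,0],[0,0,0],1]]' |head -4
python3 - <<'E'
from h import *
p0,r=st();cp=incab(p0);print(cp,p0,manip.get_obs()["grip_width"])
c=manip.get_calibration("wrist");p,d=manip.snapshot("wrist");P=cloud("wrist",d,c);q=r.inv().apply(P.reshape(-1,3)-p0)
k=np.isfinite(q[:,0])&(abs(q[:,0])<30)&(abs(q[:,1])<25)&(q[:,2]>-60)&(q[:,2]<40)
v,u=np.mgrid[:420,:560]
h=q[k]
for a in range(-60,40,8):
    s=h[(h[:,2]>=a)&(h[:,2]<a+8)]
    if len(s): print(a,len(s),np.percentile(s,[5,50,95],axis=0)[:,:2].round(0).tolist())
E
```

```text
t: 32.78
eef_pos: [567.7, -253.7, 65.4]
orientation: [0.732, 2.351, -0.266]
ft_force: [-0.5, -0.5, 0.3]
t: 33.2
eef_pos: [567.7, -253.7, 63.5]
orientation: [0.732, 2.351, -0.266]
ft_force: [0.1, -0.4, -0.0]
[-145.15250292   86.36291339] [ 567.72490691 -253.7344198    63.45399444] -0.016824136831100355
-60 444 [[8.0, -12.0], [12.0, 0.0], [12.0, 12.0]]
-52 1230 [[8.0, -10.0], [25.0, 0.0], [30.0, 12.0]]
-44 434 [[7.0, -12.0], [10.0, 0.0], [12.0, 13.0]]
-36 252 [[8.0, -11.0], [12.0, 0.0], [12.0, 12.0]]
-28 154 [[11.0, -7.0], [13.0, 2.0], [14.0, 10.0]]
-20 233 [[3.0, -8.0], [8.0, 2.0], [11.0, 11.0]]
-12 28 [[-3.0, -8.0], [-1.0, 10.0], [3.0, 11.0]]
-4 7 [[1.0, -12.0], [3.0, -11.0], [4.0, -11.0]]
4 36 [[-7.0, -13.0], [-3.0, -12.0], [1.0, -11.0]]
12 77 [[-14.0, -24.0], [25.0, -12.0], [30.0, -6.0]]
20 111 [[19.0, -25.0], [23.0, -21.0], [28.0, -18.0]]
28 111 [[-29.0, -25.0], [14.0, -22.0], [18.0, -19.0]]
36 90 [[-28.0, -25.0], [-25.0, -22.0], [9.0, -19.0]]
```

```bash
python3 -m crank '[[[0.0013,0,0.0015],[0,0,0],1],[[0,0,0],[0,0,0],1],[[0.0013,0,0.0015],[0,0,0],1],[[0,0,0],[0,0,0],1],[[0,0,0],[0,0,0],1]]' |head -4
python3 -m crank '[[[0.0013,0,0.0015],[0,0,0],1],[[0,0,0],[0,0,0],1],[[0,0,0],[0,0,0],1],[[0,0,0],[0,0,0],1],[[0,0,0],[0,0,0],1]]' |head -4
python3 - <<'E'
from h import *
p0,r=st();print(incab(p0),p0)
for n in("scene","wrist"):
    c=manip.get_calibration(n);p,d=manip.snapshot(n);P=cloud(n,d,c);hsv=cv2.cvtColor(p,cv2.COLOR_RGB2HSV);H,S,V=cv2.split(hsv);z=P[:,:,2];I=incab(P)
    m=(H>20)&(H<35)&(S>150)&(V>90)&(abs(I[:,:,0]+150)<40)&(abs(I[:,:,1]-88)<25)&(z>50)&(z<95)
    for a in range(-180,-120,8):
            k=m&(I[:,:,0]>=a)&(I[:,:,0]<a+8)
            if k.sum()>2: print(n,a,k.sum(),z[k].mean().round(1),I[k][:,1].min().round(1),I[k][:,1].max().round(1))
    q=r.inv().apply(P.reshape(-1,3)-p0);bad=m.ravel()
    k=np.isfinite(q[:,0])&(abs(q[:,0])<16)&(abs(q[:,1])<16)&(q[:,2]>-45)&(q[:,2]<8)&~bad&(z.ravel()>55)
    for a in range(-45,8,5):
        s=k&(q[:,2]>=a)&(q[:,2]<a+5)
        if s.sum(): print(n,"tool z",a,s.sum(),q[s].mean(0).round(0),"rgb",p.reshape(-1,3)[s].mean(0).round(0))
E
```

```text
t: 33.67
eef_pos: [567.5, -253.6, 59.2]
orientation: [0.732, 2.351, -0.266]
ft_force: [-0.5, -0.2, 0.3]
t: 34.08
eef_pos: [568.1, -253.9, 58.0]
orientation: [0.731, 2.35, -0.267]
ft_force: [-0.9, 0.8, 3.2]
[-144.74898929   86.40569641] [ 568.08202245 -253.92709084   58.03326592]
scene -180 8 74.2 80.3 96.5
scene -172 4 73.9 79.3 95.2
scene tool z -45 3 [  5.   8. -42.] rgb [50. 49. 52.]
scene tool z -40 4 [  8.   3. -38.] rgb [72. 70. 66.]
scene tool z -35 2 [  9.   3. -33.] rgb [104.  96.  72.]
scene tool z -30 3 [  9.   8. -28.] rgb [91. 82. 67.]
scene tool z -25 4 [  8.   7. -24.] rgb [103.  88.  54.]
scene tool z -20 1 [  1.  11. -18.] rgb [117.  99.  50.]
scene tool z -15 1 [  3.  10. -14.] rgb [68. 66. 72.]
scene tool z -10 1 [  7. -14.  -9.] rgb [108.  96.  74.]
wrist -172 34 72.4 78.2 97.7
wrist -164 36 71.4 78.0 97.9
wrist tool z -45 278 [ 10.   0. -43.] rgb [72. 69. 65.]
wrist tool z -40 249 [ 10.   0. -38.] rgb [71. 67. 62.]
wrist tool z -35 148 [ 10.   1. -33.] rgb [82. 76. 68.]
wrist tool z -30 1 [  9.   7. -26.] rgb [163. 136.  72.]
wrist tool z -5 1 [ -2. -11.  -0.] rgb [90. 90. 87.]
wrist tool z 0 20 [ -5. -11.   3.] rgb [82. 82. 78.]
wrist tool z 5 7 [ -9. -11.   6.] rgb [75. 76. 74.]
```

```bash
python3 -m crank '[[[-0.0019,0,-0.0023],[0,0,0],1],[[-0.006,0,0.005],[0,0,0],1],[[-0.006,0,0.005],[0,0,0],1],[[0,0,0],[0,0,0],1],[[0,0,0],[0,0,0],1]]' |head -4
python3 -m crank '[[[0.0013,0,0.0015],[0,0,0],1],[[0,0,0],[0,0,0],1],[[0.0013,0,0.0015],[0,0,0],1],[[0,0,0],[0,0,0],1],[[0,0,0],[0,0,0],1]]' |head -4
python3 -m crank '[[[0.0013,0,0.0015],[0,0,0],1],[[0,0,0],[0,0,0],1],[[0,0,0],[0,0,0],1],[[0,0,0],[0,0,0],1],[[0,0,0],[0,0,0],1]]' |head -4
python3 -c "
from h import *
p,r=st();print(incab(p),p)"
```

```text
t: 34.6
eef_pos: [581.2, -263.1, 60.6]
orientation: [0.732, 2.35, -0.266]
ft_force: [0.2, 0.2, -0.2]
t: 35.02
eef_pos: [580.5, -262.5, 56.8]
orientation: [0.732, 2.35, -0.267]
ft_force: [-1.3, 0.2, 2.3]
t: 35.43
eef_pos: [580.7, -262.6, 55.0]
orientation: [0.732, 2.35, -0.267]
ft_force: [-0.6, 0.6, 4.5]
[-129.41945974   86.34199991] [ 580.69463779 -262.64032605   54.96223449]
```

```bash
python3 -m crank '[[[0.0013,0,0.0015],[0,0,0],1],[[0,0,0],[0,0,0],1],[[0,0,0],[0,0,0],1],[[0,0,0],[0,0,0],1],[[0,0,0],[0,0,0],1]]' |head -4
python3 -m crank '[[[0.0013,0,0.0015],[0,0,0],1],[[0,0,0],[0,0,0],1],[[0,0,0],[0,0,0],1],[[0,0,0],[0,0,0],1],[[0,0,0],[0,0,0],1]]' |head -4
python3 -c "
from h import *
p,r=st();print(incab(p),p)
for n in ('scene','top','wrist'):
    c=manip.get_calibration(n);q,d=manip.snapshot(n);P=cloud(n,d,c);H,S,V=cv2.split(cv2.cvtColor(q,cv2.COLOR_RGB2HSV));z=P[:,:,2];I=incab(P)
    m=(H>20)&(H<35)&(S>150)&(V>90)&(abs(I[:,:,0]+150)<40)&(abs(I[:,:,1]-88)<25)&(z>50)&(z<95)
    for a in range(-180,-110,8):
        k=m&(I[:,:,0]>=a)&(I[:,:,0]<a+8)
        if k.sum()>2: print(n,a,k.sum(),z[k].mean().round(1))
"
```

```text
t: 35.85
eef_pos: [580.7, -262.7, 53.0]
orientation: [0.732, 2.35, -0.267]
ft_force: [0.5, 0.6, 5.4]
t: 36.27
eef_pos: [581.0, -262.8, 51.4]
orientation: [0.731, 2.349, -0.267]
ft_force: [-0.6, -0.8, 5.1]
[-129.0624892    86.38932193] [ 581.01591438 -262.80295659   51.35969643]
scene -172 9 70.0
scene -164 10 67.2
scene -156 6 67.0
top -140 6 61.6
top -132 7 62.3
wrist -156 22 65.6
wrist -148 31 63.4
wrist -140 6 61.7
```

Lever is fully down (about 0.17 rad). Pushing in.

```bash
cat > dr.py <<'E'
from h import *
p0,r=st();o=manip.get_obs();print("tcp cab",incab(p0).round(1),p0[2].round(1),"F cab",(np.array(o["ft_force"])[:2]@CX).round(1),np.round(o["ft_force"][2],1),"t",o["t"])
for n in("top","wrist","scene"):
    c=manip.get_calibration(n);p,d=manip.snapshot(n);P=cloud(n,d,c);H,S,V=cv2.split(cv2.cvtColor(p,cv2.COLOR_RGB2HSV));z=P[:,:,2];I=incab(P)
    m=((H<8)|(H>172))&(S>130)&(z>80)&(z<92)&(I[:,:,0]<-110)&(I[:,:,0]>-290)&(abs(I[:,:,1])<105)
    if m.sum()>5: print(n,"front x",m.sum(),np.percentile(I[m][:,0],[10,50,90]).round(1))
    m=(H>20)&(H<35)&(S>150)&(V>90)&(I[:,:,0]>-190)&(I[:,:,0]<-80)&(abs(I[:,:,1]-88)<25)&(z>50)&(z<95)
    if m.sum()>3: print(n,"lever",m.sum(),np.percentile(I[m][:,0],[5,50,95]).round(1),np.percentile(z[m],[5,50,95]).round(1))
E
python3 -m crank '[[[-0.003,0,0.0026],[0,0,0],1],[[-0.003,0,0.0026],[0,0,0],1],[[-0.003,0,0.0026],[0,0,0],1],[[0,0,0],[0,0,0],1],[[0,0,0],[0,0,0],1]]' |head -4
python3 -m crank '[[[-0.003,0,0.0026],[0,0,0],1],[[-0.003,0,0.0026],[0,0,0],1],[[0,0,0],[0,0,0],1],[[0,0,0],[0,0,0],1],[[0,0,0],[0,0,0],1]]' |head -4
python3 dr.py
```

```text
t: 36.83
eef_pos: [591.7, -270.1, 51.8]
orientation: [0.731, 2.347, -0.267]
ft_force: [0.9, -1.4, 4.6]
t: 37.25
eef_pos: [598.0, -274.4, 51.5]
orientation: [0.731, 2.348, -0.267]
ft_force: [1.4, -0.8, 4.8]
tcp cab [-108.5   86.4] 51.5 F cab 1.6 4.8 t 37.25
top front x 84 [-238.6 -236.8 -235.2]
top lever 4 [-113.5 -112.8 -112.4] [60.7 61.1 63. ]
wrist front x 12902 [-243.1 -240.6 -237.4]
wrist lever 65 [-135.  -127.3 -119.5] [62.3 63.9 70.3]
scene front x 72 [-243.3 -239.5 -236.2]
scene lever 30 [-161.8 -141.8 -127.2] [64.5 69.6 80.2]
```

Drawer is about 22 mm in, past the catch. Backing off along the tool axis and checking that the lever springs up.

```bash
python3 -m crank '[[[0,0,-0.008],[0,0,0],1],[[0,0,-0.015],[0,0,0],1],[[0,0,-0.025],[0,0,0],1],[[0,0,-0.03],[0,0,0],1],[[0,0,-0.03],[0,0,0],1]]' |head -4
python3 -m crank '[[[0,-0.01,-0.02],[0,5,0],1],[[0,-0.02,-0.01],[0,5,0],1],[[0,-0.02,0],[0,5,0],1],[[0,-0.02,0],[0,5,0],1],[[0,-0.016,0],[0,5,0],1]]' |head -4
python3 dr.py
python3 -c "
from h import *
p,r=st();M=r.as_matrix();print('lean',np.degrees(np.arctan2(M[:2,2]@CX,-M[2,2])));go(w(-300,0,120));go(w(-300,0,30));print(manip.get_obs()['joint_positions'].round(2))"
```

```text
t: 37.82
eef_pos: [535.1, -231.8, 129.3]
orientation: [0.734, 2.36, -0.264]
ft_force: [0.2, 0.1, 0.5]
t: 38.23
eef_pos: [472.3, -293.0, 155.3]
orientation: [0.861, 2.765, -0.109]
ft_force: [0.2, -0.1, 0.2]
tcp cab [-2.017e+02  1.000e-01] 155.3 F cab 0.2 0.2 t 38.2333
top front x 26 [-241.4 -240.2 -238.7]
top lever 67 [-148.5 -131.2 -115. ] [68.2 72.2 75.5]
wrist front x 2788 [-245.4 -242.7 -239.5]
wrist lever 928 [-155.2 -132.  -109.2] [70.  71.6 80.4]
scene front x 101 [-245.3 -241.9 -238.5]
scene lever 100 [-152.6 -127.2 -107.4] [70.5 74.2 83.1]
lean 14.897234022849426
tool shift [107.   -0.5   7.8] tcp [ 474.8 -294.9  155. ] R [[-0.794, 0.569, 0.212], [0.55, 0.822, -0.146], [-0.257, 0.001, -0.966]]
tool shift [130.1  -0.5  94.7] tcp [ 474.8 -294.9  155. ] R [[-0.794, 0.569, 0.212], [0.55, 0.822, -0.146], [-0.257, 0.001, -0.966]]
[-0.68  0.02 -0.48  0.82  0.02 -0.07]
```

```bash
python3 -m crank '[[[0.015,0,0.001],[0,0,0],1],[[0.028,0,0.002],[0,0,0],1],[[0.028,0,0.002],[0,0,0],1],[[0.024,0,0.002],[0,0,0],1],[[0.012,0,0.001],[0,0,0],1]]' |head -4
python3 -m crank '[[[0.006,0,0.02],[0,0,0],1],[[0.007,0,0.025],[0,0,0],1],[[0.007,0,0.025],[0,0,0],1],[[0.005,0,0.02],[0,-3.5,0],1],[[0.002,0,0.008],[0,-3.5,0],1]]' |head -4
python3 -m crank '[[[0,0,0],[0,0,0],1],[[0,0,0],[0,0,0],1],[[0,0,0],[0,0,0],1],[[0,0,0],[0,0,0],1],[[0,0,0],[0,0,0],1]]' |head -4
python3 -c "
from h import *
p,r=st();M=r.as_matrix();print(incab(p),p[2],'lean',np.degrees(np.arctan2(M[:2,2]@CX,-M[2,2])));go(w(-250,0,20));go(w(-160,0,20));print(manip.get_obs()['joint_positions'].round(2))"
```

```text
t: 38.8
eef_pos: [386.5, -231.1, 115.7]
orientation: [0.86, 2.767, -0.108]
ft_force: [-0.2, 1.0, -0.6]
t: 39.22
eef_pos: [390.7, -234.7, 15.9]
orientation: [0.822, 2.646, -0.158]
ft_force: [-0.1, 0.9, -0.8]
t: 39.63
eef_pos: [394.8, -238.9, 21.0]
orientation: [0.821, 2.64, -0.163]
ft_force: [0.7, -0.1, 0.0]
[-296.21907542    0.84963142] 21.04754684224451 lean 22.341626471646943
tool shift [-42.4  -0.7  18.5] tcp [ 394.8 -238.9   21. ] R [[-0.762, 0.567, 0.313], [0.525, 0.823, -0.216], [-0.38, -0.0, -0.925]]
tool shift [-125.6   -0.4   52.8] tcp [ 394.8 -238.9   21. ] R [[-0.762, 0.567, 0.313], [0.525, 0.823, -0.216], [-0.38, -0.0, -0.925]]
[-0.71 -0.05 -0.93  0.3   0.04 -0.1 ]
```

```bash
python3 -m crank '[[[-0.012,0,0.005],[0,0,0],1],[[-0.012,0,0.005],[0,0,0],1],[[-0.008,0,0.0033],[0,0,0],1],[[-0.005,0,0.002],[0,0,0],1],[[-0.005,0,0.002],[0,0,0],1]]' |head -4
python3 -m crank '[[[-0.005,0,0.002],[0,0,0],1],[[-0.006,0,0.0025],[0,0,0],1],[[-0.008,0,0.0033],[0,0,0],1],[[-0.008,0,0.0033],[0,0,0],1],[[-0.008,0,0.0033],[0,0,0],1]]' |head -4
python3 -m crank '[[[-0.008,0,0.0033],[0,0,0],1],[[-0.008,0,0.0033],[0,0,0],1],[[-0.008,0,0.0033],[0,0,0],1],[[-0.006,0,0.0025],[0,0,0],1],[[-0.003,0,0.0012],[0,0,0],1]]' |head -4
python3 dr.py
```

```text
t: 40.05
eef_pos: [431.0, -263.7, 19.0]
orientation: [0.823, 2.643, -0.161]
ft_force: [-0.6, -0.5, -0.5]
t: 40.47
eef_pos: [460.5, -283.7, 17.5]
orientation: [0.824, 2.646, -0.159]
ft_force: [-2.6, 2.5, 0.2]
t: 40.88
eef_pos: [491.7, -305.6, 18.5]
orientation: [0.823, 2.643, -0.161]
ft_force: [-1.5, 2.4, 0.1]
tcp cab [-178.6    0.6] 18.5 F cab -2.6 0.1 t 40.8833
top front x 107 [-175.4 -173.8 -172.3]
wrist front x 577 [-217.3 -178.6 -176.3]
scene front x 55 [-180.2 -176.5 -172.5]
scene lever 6 [-86.8 -83.8 -80.8] [72.4 73.3 74.6]
```

```bash
python3 -m crank '[[[0,0,0],[0,-6,0],1],[[0,0,0],[0,-6,0],1],[[0,0,0],[0,-6,0],1],[[0,0,0],[0,0,0],1],[[0,0,0],[0,0,0],1]]' |head -4
python3 -m crank '[[[-0.006,0,0.005],[0,0,0],1],[[-0.006,0,0.005],[0,0,0],1],[[-0.006,0,0.005],[0,0,0],1],[[-0.006,0,0.005],[0,0,0],1],[[-0.006,0,0.005],[0,0,0],1]]' |head -4
python3 -m crank '[[[-0.006,0,0.005],[0,0,0],1],[[-0.006,0,0.005],[0,0,0],1],[[-0.006,0,0.005],[0,0,0],1],[[-0.003,0,0.0025],[0,0,0],1],[[0,0,0],[0,0,0],1]]' |head -4
python3 dr.py
```

```text
t: 41.45
eef_pos: [488.4, -303.2, 16.0]
orientation: [0.737, 2.366, -0.261]
ft_force: [0.2, -0.4, -0.6]
t: 41.87
eef_pos: [525.2, -328.8, 19.1]
orientation: [0.734, 2.358, -0.264]
ft_force: [-2.2, 2.0, 1.7]
t: 42.28
eef_pos: [546.7, -343.5, 18.0]
orientation: [0.734, 2.359, -0.264]
ft_force: [-0.1, 0.1, 0.1]
tcp cab [-111.8    0.4] 18.0 F cab -0.1 0.1 t 42.2833
top front x 101 [-117.2 -115.8 -114.2]
wrist front x 87 [-184.6 -181.  -121.8]
scene front x 74 [-121.  -117.4 -112.9]
```

```bash
python3 -m crank '[[[-0.003,0,0.0025],[0,0,0],1],[[-0.003,0,0.0025],[0,0,0],1],[[-0.002,0,0.0017],[0,0,0],1],[[0,0,0],[0,0,0],1],[[0,0,0],[0,0,0],1]]' |head -4
python3 -m crank '[[[-0.002,0,0.0017],[0,0,0],1],[[0,0,0],[0,0,0],1],[[-0.001,0,0.0008],[0,0,0],1],[[0,0,0],[0,0,0],1],[[0,0,0],[0,0,0],1]]' |head -4
python3 dr.py
```

```text
t: 42.85
eef_pos: [554.0, -348.5, 17.2]
orientation: [0.735, 2.361, -0.263]
ft_force: [0.3, 0.2, -0.4]
t: 43.27
eef_pos: [557.2, -350.8, 17.4]
orientation: [0.735, 2.36, -0.263]
ft_force: [-0.9, 0.3, -0.0]
tcp cab [-99.    0.3] 17.4 F cab -0.9 -0.0 t 43.2667
wrist front x 75 [-171.8 -168.8 -162.4]
```

```bash
python3 -m crank '[[[-0.0015,0,0.0013],[0,0,0],1],[[0,0,0],[0,0,0],1],[[-0.0015,0,0.0013],[0,0,0],1],[[0,0,0],[0,0,0],1],[[0,0,0],[0,0,0],1]]' |head -4
python3 -m crank '[[[-0.0015,0,0.0013],[0,0,0],1],[[0,0,0],[0,0,0],1],[[0,0,0],[0,0,0],1],[[0,0,0],[0,0,0],1],[[0,0,0],[0,0,0],1]]' |head -4
python3 -m crank '[[[-0.0015,0,0.0013],[0,0,0],1],[[0,0,0],[0,0,0],1],[[0,0,0],[0,0,0],1],[[0,0,0],[0,0,0],1],[[0,0,0],[0,0,0],1]]' |head -4
python3 dr.py
```

```text
t: 43.83
eef_pos: [559.6, -352.3, 16.5]
orientation: [0.736, 2.362, -0.263]
ft_force: [-3.9, 2.6, 2.6]
t: 44.25
eef_pos: [559.7, -352.3, 15.3]
orientation: [0.737, 2.365, -0.262]
ft_force: [-8.9, 5.1, 5.4]
t: 44.67
eef_pos: [559.7, -352.2, 13.9]
orientation: [0.738, 2.368, -0.261]
ft_force: [-11.9, 8.4, 8.2]
tcp cab [-96.1   0.6] 13.9 F cab -14.5 8.2 t 44.6667
wrist front x 57 [-170.4 -167.4 -160.9]
```

At the stop (14 N). Backing off and checking.

```bash
python3 -m crank '[[[0.005,0,-0.004],[0,0,0],1],[[0.01,0,-0.009],[0,0,0],1],[[0.015,0,-0.013],[0,0,0],1],[[0.02,0,-0.017],[0,0,0],1],[[0.02,0,-0.017],[0,0,0],1]]' |head -4
python3 -m crank '[[[0,0,-0.02],[0,3,0],1],[[0,0,-0.025],[0,3,0],1],[[0,0,-0.025],[0,3,0],1],[[0,0,-0.01],[0,3,0],1],[[0,0,0],[0,0,0],1]]' |head -4
python3 -m crank '[[[0,0,0],[0,0,0],1],[[0,0,0],[0,0,0],1],[[0,0,0],[0,0,0],1],[[0,0,0],[0,0,0],1],[[0,0,0],[0,0,0],1]]' |head -4
python3 - <<'E'
from h import *
p,r=st();print(incab(p),p[2])
for n in("wrist","scene","top"):
    c=manip.get_calibration(n);p,d=manip.snapshot(n);P=cloud(n,d,c);H,S,V=cv2.split(cv2.cvtColor(p,cv2.COLOR_RGB2HSV));z=P[:,:,2];I=incab(P)
    red=((H<8)|(H>172))&(S>110)&(I[:,:,0]>-135)&(I[:,:,0]<-85)&(abs(I[:,:,1])<105)
    for a,b in((25,70),(92,118),(140,165)):
        m=red&(z>a)&(z<b)
        if m.sum()>15: print(n,"red z",a,b,m.sum(),np.percentile(I[m][:,0],[10,50,90]).round(1))
    m=(abs(I[:,:,0]+65)<25)&(abs(I[:,:,1]-6)<25)&(z>212)&(z<300)
    for a in range(212,300,20):
        k=m&(z>=a)&(z<a+20)
        if k.sum()>3: print(n,"bottle",a,k.sum(),I[k].mean(0).round(1),z[k].max().round(1))
    m=(H>20)&(H<35)&(S>150)&(V>90)&(I[:,:,0]>-135)&(I[:,:,0]<20)&(abs(I[:,:,1]-88)<25)&(z>50)&(z<95);print(n,"yellow",m.sum())
c=manip.get_calibration("top");m=P[235:262,375:410].reshape(-1,3);print("mug",np.nanmedian(m[m[:,2]>80],0))
E
```

```text
t: 45.23
eef_pos: [488.8, -303.7, 20.5]
orientation: [0.734, 2.357, -0.264]
ft_force: [-0.5, -0.6, -0.5]
t: 45.65
eef_pos: [454.6, -280.6, 91.2]
orientation: [0.792, 2.546, -0.2]
ft_force: [1.8, -1.0, 1.1]
t: 46.07
eef_pos: [448.5, -275.6, 82.2]
orientation: [0.797, 2.56, -0.193]
ft_force: [-0.8, -0.2, 0.1]
[-231.21875339    0.97131796] 82.15878233929469
wrist red z 25 70 1621 [-106.9 -106.  -105.2]
wrist red z 92 118 178 [-107.  -106.1 -105. ]
wrist yellow 0
scene red z 25 70 435 [-107.3 -104.7 -101.7]
scene red z 92 118 273 [-107.4 -104.6 -102.1]
scene red z 140 165 350 [-106.6 -104.2 -101.7]
scene bottle 212 74 [-76.1   7.3] 231.6
scene bottle 232 72 [-75.9   7.2] 251.9
scene bottle 252 65 [-72.8   6.9] 271.5
scene bottle 272 32 [-70.    5.8] 291.3
scene bottle 292 4 [-69.3   5.1] 297.6
scene yellow 0
top bottle 212 15 [-77.6   7.6] 231.1
top bottle 232 34 [-71.    6.2] 252.0
top bottle 252 67 [-69.4   7.6] 270.6
top bottle 272 25 [-68.7   6.7] 291.4
top yellow 0
mug [ 411.99054667 -556.7976745    90.25586571]
```

All fronts are flush at cabinet x −106, the bottle is upright, the mug has not moved and the robot is clear. Handing in.

```bash
python3 -c "
from bench import manip
print(manip.finish_job())"
```

```text
the job is handed in; nothing more can be done
None
```

The job is handed in and the checks before handing in looked right: the bottle stands upright on the mat, the drawer is fully home with its front flush, and the mug has not moved. I last saw the case lying flat in the drawer before it was pushed shut, and the lever spring up once past the catch. The first grip on the case slipped without moving it, and I viewed 12 pictures against the limit of 10.

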